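Refit the tripod collar on a telephoto lens

TASK

Put the tripod collar back on the telephoto lens that stands nose down on the bench: slide it over the rear end of the lens and lower it, without letting it drop, until it sits fully home on the shoulder, with its foot directly opposite the distance window. Then put the rear cap over the lens mount so that it sits level and all the way down. Keep the lens upright where it stands, and leave the camera, the blower and the short lens alone.

Things in the scene. Friction and masses are not known exactly. Their poses are not given: they have to be found in the camera images.
- lens: telephoto lens, off-white, loose, 1.3 kg, 212 mm tall, upright, nose down. Origin: centre of underside; z up the axis; x to the distance-window side. Diameters: front cap 86 (to 10 mm up), body with black ribbed ring 90 (10-56), cone to 76 (56-85), flat shoulder at 85, slim rear barrel 56 (85-188), short cone (188-194), steel mount tube 50 (194-212)
- lens_seat (a point): point on the lens axis at the height of the shoulder on which the collar sits, 85 mm above the lens's underside. The slim barrel stands 127 mm above it, close to the collar's foot: a gripper holding the foot must lean away from the lens 30 to 40 degrees or its body hits the barrel
- lens_rear (a point): centre of the flat top of the lens's mount tube (with the dark rear glass), 212 mm above its underside
- lens_window (a point): centre of the distance window, a raised black frame 36 x 22 mm with a pane, on the cone on the lens's x side: 45 mm out from the axis, 71 mm above the underside. A short black index line at the top of the rear barrel stands in line with it
- collar: tripod collar, dark metal, loose, 0.18 kg: ring 72 mm outside, bore 59 mm, 24 mm high, with a foot. Origin: centre of the bore at the lower face; z up the bore. Stands bore upright and goes on the lens the same way up; fitted, its x axis points as the lens's x and its origin is at lens_seat. A clamp knob 18 mm across sticks out on +y to 57 mm from the axis
- collar_foot (a point): grip point in the middle of the foot: an upright plate on the collar's -x side, 12 mm thick (x -48 to -60 mm), 32 mm wide along y, 58 mm high from the ring's lower face, on a neck 20 mm wide, 24 mm high. The point is 54 mm from the bore axis, 38 mm above the lower face; grip across the 32 mm width
- cap: push-on rear cap, black plastic, 30 g: round cup, mouth down, 62 mm outside, 54 mm inside, 21 mm high, 15 mm deep. Origin: centre of its mouth (lower rim); z up. Wider than the collar's bore, so the collar cannot pass over it. All the way down, its roof rests on the mount tube and its origin is 197 mm above the lens's underside
- camera: bystander: black camera body, 138 mm wide, about 100 mm tall; origin at the centre of its underside. Leave alone
- blower: bystander: black rubber dust blower standing upright, 54 mm across, 136 mm tall; origin at the centre of its underside. Leave alone
- short_lens: bystander: short black lens with caps, 62 mm across, 57 mm tall; origin at the centre of its underside. Leave alone

How it is judged:
By the outcome, as a careful person would: the job done as asked, in the order asked, and still so for the second after the job is handed in, with the robot touching nothing.
It also fails if it takes over 66 s, if anything falls off the work surface, if the arm or the gripper's body presses on something with over 40 N, if the wrist force passes 120 N, or if a joint passes its speed limit or range.

ROBOT

A 7-joint arm with a two-finger parallel gripper is mounted at the origin on the work surface. World frame = base frame: x ahead of the robot, y to its left, z up, the work surface at z = 0. Lengths are in m, angles in rad, forces in N, time in s.
With the tool pointing down it reaches from about 0.425 to 0.875 m from the base axis. Payload 4.7 kg.
Tool frame: the origin (TCP) lies on the centre line of the jaws, within the pads' length; the fingertips stand ahead of it and the grasp point (between the pads) lies 2 mm behind it (nose_length is the z of the fingertips in the tool frame, in m); z points along the fingers, y is the line along which they close (so a half turn about z gives the same grasp; the last joint's range is limited). The gripper opens to 87 mm and grips with 3 to 60 N. Pads are 19 mm wide; open, the fingers measure 117 mm over their backs; the gripper's body (75 mm by 190 mm) begins 51 mm behind the grasp point.
Start: joints at [1.298, 0.321, -0.07, 1.45, 0.023, 1.371, -0.057], TCP at [0.184, -0.623, 0.24] pointing down, gripper open.
Joint ranges: [-2.86, 2.86], [-0.3, 2.09], [-1.38, 1.24], [0.06, 2.45], [-1.56, 4.7], [0.09, 2.05], [-2.69, 2.69]. Speed limits (rad/s): [2.57, 2.57, 3.14, 3.14, 3.14, 3.14, 3.14].

INTERFACE

Orientations are given as a rotation vector (axis times angle).
In Python, from bench import * gives the robot as it stands.
- The arm moves only by the tool send_rows, never from a script. Its arguments are lists of equal length, an entry for each row: "xyz": the shift along the tool's x, y, z in mm, a list of three; "dr": the turn, a rotation vector about the tool's x, y, z in rad, a list of three. A call has exactly 10 rows; each row is the pose to reach, as a shift and turn from the pose commanded when the call began, along the tool's axes at that moment; what a row does not reach only later rows make up. A row lasts 1/12 s, in which the tool goes at most 41.7 mm and 7.16 degrees, less where a joint would pass 70% of its speed; a pose out of reach is approached as far as the arm can. A call with a gripper value outside its range is refused whole. "jaw" is the finger opening in mm, from 0 to 87, set as the call begins (left out, the last holds). The fingers move at their own pace and stop on an object; "grip_force" is the grip in N (left out, the last holds). Time passes only in rows, so rows that repeat a pose let the fingers close, or fill a call up. It gives the time, the measured TCP pose, the force, the opening and the grip force at its end, in the units of the state.
- get_state(): the state, without advancing time (a new reading comes with each control period).
- get_image(name): name is "scene" or "top" or "wrist"; returns the picture (384x512x3 uint8, red, green, blue); there is no depth.
- calibration(name): a dict with "vfov" (degrees; the focal length in pixels is half the picture's height over the tangent of half this angle, whatever the lens; pixels are square), "cx", "cy" (the principal point, pixels), "rvec" (rotation vector, rad) and "tvec" (3), from world to camera coordinates, as OpenCV has them; the wrist camera has in their place "hand_eye" (4x4, takes a point from camera to tool coordinates, whose origin is the TCP and whose axes are the flange's). Camera axes: x right, y down, z forward; pixel columns grow to the right and rows downward; lengths in m; the calibration is good to about 2 mm. The wrist camera is an equidistant fisheye: a pixel r from the principal point sees the ray r / f radians off the axis. A picture is of the moment at which its call begins: read the wrist's pose just before it. calibration takes no time and is no camera call.
- close_job(): hands the job in; it is judged then, once.
The state is a dict: "time": time; "joint_positions": joint angles; "qd": joint speeds; "joint_torque": joint torques, N m; "position": TCP position; "tool_rot": TCP orientation; "ft_force": force on the tool from outside, world axes, zero at the start; "torque": the same for the moment, N m; "grip_width": opening from 0.0 (shut) to 1.0 (fully open); "grip_force": force on a finger pad.
Only numpy, scipy, OpenCV 4.12 (cv2) and the standard library are available. Lean on these libraries where they do the work, as an engineer would, in place of code of your own. Each camera call takes 0.05 s, during which the arm holds its last target. There are 200 camera calls.

## Working session

There is one attempt and no reset: what is moved stays moved. The work goes in short steps, Python scripts to look and compute and a tool call to move; the robot and the scene stay as the last step left them, time stands still between calls to the robot, and variables do not carry over. Pictures are saved under pics/ and viewed, at most 10 in all, crops included, and the job is handed in when it is done.

Besides the shell and the picture viewer there is one more tool, called after ">>>" as name(argument=value, ...), one argument or row to a line, values as JSON. send_rows: Moves the arm, as the interface text tells. Its arguments: {"type":"object","properties":{"xyz":{"type":"array"},"dr":{"type":"array"},"jaw":{"type":"number"},"grip_force":{"type":"number"}},"required":["xyz","dr"]}

```bash
ls; mkdir -p pics; python3 - <<'E'
from bench import *
import cv2,numpy as np
s=get_state();print({k:np.round(v,3) for k,v in s.items()})
ims=[]
for n in("scene","top"):
    im=get_image(n);cv2.imwrite(f"pics/{n}0.png",im[...,::-1]);print(n,calibration(n))
print(calibration("wrist"))
try: print(nose_length)
except Exception as e: print(e)
E
```

```text
pics
{'time': np.float64(0.0), 'joint_positions': array([ 1.298,  0.322, -0.07 ,  1.452,  0.023,  1.371, -0.057]), 'qd': array([-0.   , -0.001, -0.001, -0.001,  0.001,  0.003,  0.   ]), 'joint_torque': array([-1.0000e-03, -4.9129e+01, -4.0400e-01, -3.1253e+01, -6.4000e-02,
        4.4000e-02,  0.0000e+00]), 'position': array([ 0.184, -0.623,  0.238]), 'tool_rot': array([-3.107e+00, -4.490e-01,  1.000e-03]), 'ft_force': array([0.065, 0.75 , 0.259]), 'torque': array([ 0.047, -0.06 , -0.004]), 'grip_force': np.float64(0.0), 'grip_width': np.float64(1.003)}
scene {'vfov': 57.836892147347776, 'cx': 258.7191312992689, 'cy': 193.80286708560686, 'rvec': array([ 1.62844679,  1.85691707, -0.83169582]), 'tvec': array([ 0.08620214, -0.31663182,  1.4538344 ])}
top {'vfov': 57.755340786206226, 'cx': 251.52541112829374, 'cy': 195.3582582615697, 'rvec': array([ 2.19345942, -2.00454457,  0.21168837]), 'tvec': array([-0.02931594,  0.66052997,  0.9456275 ])}
{'vfov': 65.70646984690485, 'cx': 254.09089525654977, 'cy': 190.8136366281001, 'hand_eye': array([[-2.92548727e-04, -9.57393640e-01, -2.88785965e-01,
         7.89170275e-02],
       [ 9.99999343e-01,  3.98878008e-05, -1.14526640e-03,
         4.21241681e-04],
       [ 1.10798980e-03, -2.88786110e-01,  9.57392999e-01,
        -1.43649020e-01],
       [ 0.00000000e+00,  0.00000000e+00,  0.00000000e+00,
         1.00000000e+00]])}
0.017
```

View pics/top0.png

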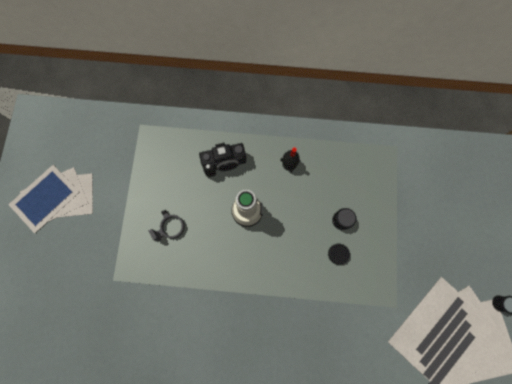

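View pics/scene0.png

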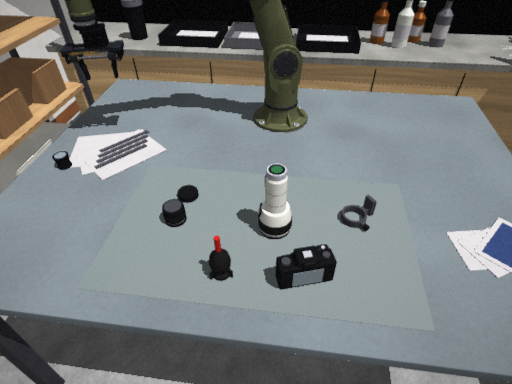

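The top view shows the lens rear glass at about (246,200), the collar ring at (173,227) with its foot at (156,236) and knob at (165,213), and the cap at (339,254). In the scene view the lens is at (275,200), the collar at (355,214) and the cap at (188,193). The distance window isn't visible from the scene camera.

```bash
cat > h.py <<'E'
from bench import *
import cv2,numpy as np
from scipy.spatial.transform import Rotation as R
def ray(n,px,st=None):
    c=calibration(n);f=192/np.tan(np.radians(c['vfov'])/2)
    d=np.array([px[0]-c['cx'],px[1]-c['cy']])
    if n=='wrist':
        T=np.eye(4);T[:3,:3]=R.from_rotvec(st['tool_rot']).as_matrix();T[:3,3]=st['position'];T=T@c['hand_eye']
        r=np.hypot(*d);th=r/f;v=np.r_[d/max(r,1e-9)*np.sin(th),np.cos(th)]
        return T[:3,3],T[:3,:3]@v
    M=R.from_rotvec(c['rvec']).as_matrix();v=np.r_[d/f,1]
    return -M.T@c['tvec'],M.T@(v/np.linalg.norm(v))
def onz(n,px,z,st=None):
    o,d=ray(n,px,st);return o+d*(z-o[2])/d[2]
def proj(n,P,st=None):
    c=calibration(n);f=192/np.tan(np.radians(c['vfov'])/2)
    P=np.asarray(P,float)
    if n=='wrist':
        T=np.eye(4);T[:3,:3]=R.from_rotvec(st['tool_rot']).as_matrix();T[:3,3]=st['position'];T=np.linalg.inv(T@c['hand_eye'])
        p=T[:3,:3]@P+T[:3,3];q=np.hypot(p[0],p[1]);th=np.arctan2(q,p[2]);return np.array([c['cx'],c['cy']])+f*th*p[:2]/q
    p=R.from_rotvec(c['rvec']).as_matrix()@P+c['tvec'];return np.array([c['cx'],c['cy']])+f*p[:2]/p[2]
def delta(P,Rm,st=None):
    "tool-frame mm shift and rotvec from the measured pose to a goal"
    s=st or get_state();A=R.from_rotvec(s['tool_rot'])
    return np.round(A.inv().apply(np.asarray(P)-s['position'])*1000,1),np.round((A.inv()*R.from_matrix(Rm)).as_rotvec(),3)
E
python3 - <<'E'
from h import *
for n,px,z in [("top",(246,200),.212),("top",(173,227),.024),("top",(156,236),.058),("top",(165,213),.012),("top",(339,254),.021),("top",(345,218),.057),("top",(291,160),.1),("top",(223,158),.1),
 ("scene",(277,170),.212),("scene",(355,214),.024),("scene",(370,204),.058),("scene",(188,190),.021)]:
    print(n,px,onz(n,px,z).round(3))
s=get_state();print(R.from_rotvec(s['tool_rot']).as_matrix().round(2))
E
```

```text
top (246, 200) [0.617 0.039 0.212]
top (173, 227) [0.553 0.258 0.024]
top (156, 236) [0.519 0.295 0.058]
top (165, 213) [0.595 0.291 0.012]
top (339, 254) [ 0.518 -0.242  0.021]
top (345, 218) [ 0.621 -0.247  0.057]
top (291, 160) [ 0.769 -0.075  0.1  ]
top (223, 158) [0.758 0.122 0.1  ]
scene (277, 170) [0.619 0.043 0.212]
scene (355, 214) [0.556 0.268 0.024]
scene (370, 204) [0.545 0.305 0.058]
scene (188, 190) [ 0.512 -0.241  0.021]
[[ 0.96  0.28 -0.  ]
 [ 0.28 -0.96  0.  ]
 [-0.   -0.   -1.  ]]
```

>>> send_rows(
  xyz=[
    [20, -20, -40],
    [45, -45, -80],
    [75, -75, -110],
    [103, -102, -130],
    [131, -129, -145],
    [159, -156, -155],
    [187, -183, -162],
    [215, -210, -162],
    [243, -237, -162],
    [270, -265, -162],
  ],
  dr=[
    [0, 0, 0],
    [0, 0, 0],
    [0, 0, 0],
    [0, 0, 0],
    [0, 0, 0],
    [0, 0, 0],
    [0, 0, 0],
    [0, 0, 0],
    [0, 0, 0],
    [0, 0, 0],
  ],
)

```text
time: 0.93
position: [0.3604, -0.3062, 0.4016]
tool_rot: [3.109, 0.449, 0.0]
ft_force: [0.4, -0.2, 0.1]
grip_width: 0.999
grip_force: 0.0
```

>>> send_rows(
  xyz=[
    [28, -28, 0],
    [57, -56, 0],
    [86, -84, 0],
    [114, -112, 0],
    [143, -140, 0],
    [172, -168, 0],
    [200, -195, 0],
    [225, -220, 0],
    [243, -238, 0],
    [252, -250, 0],
  ],
  dr=[
    [0, 0, 0],
    [0, 0, 0],
    [0, 0, 0],
    [0, 0, 0],
    [0, 0, 0],
    [0, 0, 0],
    [0, 0, 0],
    [0, 0, 0],
    [0, 0, 0],
    [0, 0, 0],
  ],
)

```text
time: 1.77
position: [0.5314, 0.0068, 0.4008]
tool_rot: [-3.106, -0.456, 0.0]
ft_force: [-0.7, 0.9, -0.4]
grip_width: 0.999
grip_force: 0.0
```

```bash
python3 - <<'E'
from h import *
s=get_state();im=get_image("wrist");cv2.imwrite("pics/w1.png",im[...,::-1]);np.save("w1.npy",np.r_[s['position'],s['tool_rot']])
print(s['time'],s['position'].round(3),s['tool_rot'].round(3),proj('wrist',(.617,.04,.212),s),proj('wrist',(.617,.04,.0),s))
E
```

```text
1.7667 [0.531 0.007 0.401] [-3.106 -0.456  0.   ] [247.8496475   92.46811706] [250.63451404  96.85473608]
```

View pics/w1.png

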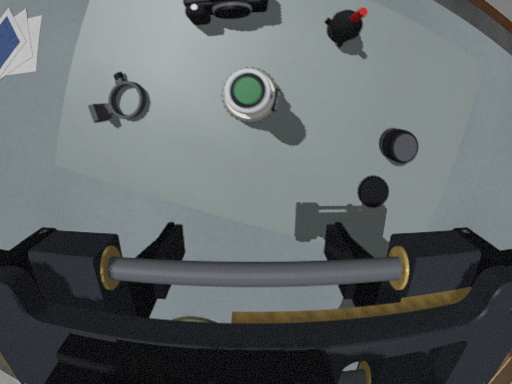

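The wrist view shows the lens centred near (248,92), with what looks like the window on its right side near (276,100). The collar ring is at (127,100), its foot at (101,112) and its knob at (120,76), and the cap is at (373,191). I'll zoom in on the lens and collar.

```bash
python3 - <<'E'
from h import *
im=cv2.imread("pics/w1.png")
a=cv2.resize(im[50:140,205:305],None,fx=4,fy=4,interpolation=3)
b=cv2.resize(im[50:140,70:170],None,fx=4,fy=4,interpolation=3)
cv2.imwrite("pics/w1c.png",cv2.convertScaleAbs(np.hstack([a,b]),alpha=1.6))
E
```

```text
(no output)
```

View pics/w1c.png

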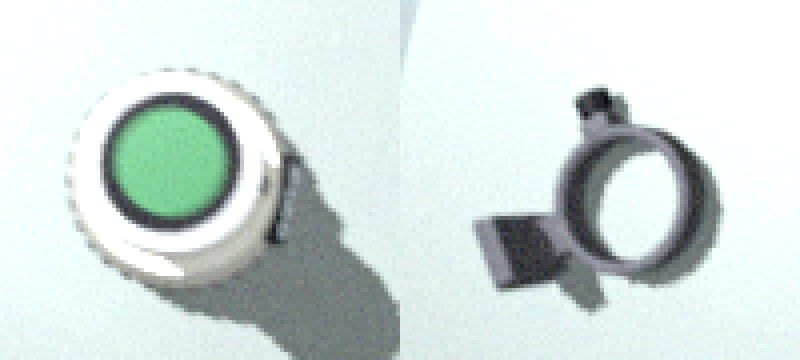

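The crop puts the window frame at crop (290,155) to (275,243), which is full-picture (277.5,88.8) to (273.8,110.8), with the index line at (271,97). The collar's foot top is at full-picture (93.5,113), the ring centre at (127.5,99.5) and the knob tip at (119,76).

```bash
python3 - <<'E'
from h import *
w=np.load("w1.npy");s={'position':w[:3],'tool_rot':w[3:]}
im=cv2.imread("pics/w1.png");hsv=cv2.cvtColor(im,cv2.COLOR_BGR2HSV)
m=cv2.inRange(hsv,(40,90,40),(85,255,255));m[:60]=0;m[140:]=0;m[:,:200]=0;m[:,310:]=0
c=max(cv2.findContours(m,0,2)[0],key=cv2.contourArea);e=cv2.fitEllipse(c);print(e)
P=lambda px,z:onz('wrist',px,z,s)
ax=P(e[0],.212);print('lens',ax.round(4))
a,b=P((277.5,88.8),.082),P((273.8,110.8),.082);wd=(a+b)/2-ax
print('win',a,b,np.degrees(np.arctan2(wd[1],wd[0])), 'r',np.hypot(*wd[:2]),'edge normal',np.degrees(np.arctan2(*(a-b)[1::-1]))-90, np.linalg.norm(a-b))
i=P((271,96.75),.182)-ax;print('index',np.degrees(np.arctan2(i[1],i[0])),np.hypot(*i[:2]))
r=P((127.5,99.5),.024);f=P((93.5,113.25),.058);k=P((118.75,76),.015)
print('ring',r.round(4),'foot',f.round(4),'knob',k.round(4))
v=r-f;u=k-r;print(np.degrees(np.arctan2(v[1],v[0])),np.hypot(*v[:2]),np.degrees(np.arctan2(u[1],u[0]))-90,np.hypot(*u[:2]))
print('cap',P((373,191),.021))
E
```

```text
((247.58473205566406, 90.35481262207031), (25.682231903076172, 26.423206329345703), 80.8021240234375)
lens [0.6192 0.041  0.212 ]
win [0.63963139 0.00264739 0.082     ] [ 0.6051327  -0.00197827  0.082     ] -85.50208600964542 r 0.04074671026876031 edge normal -82.3631898666721 0.03480741636924801
index -86.38544882395603 0.02807804211122418
ring [0.557  0.2576 0.024 ] foot [0.5224 0.3052 0.058 ] knob [0.5959 0.2917 0.015 ]
-53.99394976668255 0.05886634800636039 -48.785863350173344 0.05169167489905097
cap [ 0.52166162 -0.23614816  0.021     ]
```

```bash
cat >> h.py <<'E'
def RA(yaw,tilt,flip=1):
    "tool rotation: leaning gripper, tool x heading = yaw (deg), body leaning back by tilt"
    y,t=np.radians([yaw,tilt]);h=np.array([np.cos(y),np.sin(y),0]);Z=np.array([0,0,1.])
    z=h*np.sin(t)-Z*np.cos(t);x=h*np.cos(t)+Z*np.sin(t);return np.stack([x,np.cross(z,x),z],1)
E
python3 - <<'E'
from h import *
import bench
print([k for k in dir(bench) if k[0]!='_'])
s=get_state();print(s['joint_positions'].round(2))
G=np.array([.523,.300,.038])
for back in (.1,-.002):
  M=RA(-51,35);P=G-back*M[:,2];print(P.round(3),delta(P,M,s))
E
```

```text
['MotionError', 'calibration', 'close_job', 'get_image', 'get_state', 'nose_length']
[ 0.64  0.08 -0.75  1.44  0.05  1.64 -1.38]
[0.487 0.345 0.12 ] (array([  54.6, -333. ,  281.9]), array([-0.365,  0.538,  1.145]))
[0.524 0.299 0.036] (array([  76.5, -278.5,  365.3]), array([-0.365,  0.538,  1.145]))
```

```bash
python3 - <<'E'
from h import *
s=get_state();G=np.array([.523,.300,.038])
for t,back in ((0,.15),(-35,.1),(-35,-.002)):
  M=RA(129,t);P=G-back*M[:,2];print(P.round(3),delta(P,M,s))
E
```

```text
[0.523 0.3   0.188] (array([  76.2, -280.1,  213.7]), array([-0.002, -0.004, -1.957]))
[0.487 0.345 0.12 ] (array([  54.6, -333. ,  281.9]), array([-0.596, -0.404, -1.887]))
[0.524 0.299 0.036] (array([  76.5, -278.5,  365.3]), array([-0.596, -0.404, -1.887]))
```

>>> send_rows(
  xyz=[
    [8, -28, 8],
    [16, -56, 16],
    [24, -84, 24],
    [32, -112, 32],
    [40, -140, 40],
    [48, -168, 50],
    [56, -196, 60],
    [64, -224, 72],
    [72, -252, 86],
    [76, -280, 100],
  ],
  dr=[
    [0, 0, -0.12],
    [0, 0, -0.24],
    [0, 0, -0.36],
    [0, 0, -0.48],
    [0, 0, -0.6],
    [0, 0, -0.72],
    [0, 0, -0.84],
    [0, 0, -0.96],
    [0, 0, -1.08],
    [0, 0, -1.2],
  ],
  jaw=70,
)

```text
time: 2.65
position: [0.525, 0.2931, 0.3003]
tool_rot: [2.308, 2.131, -0.001]
ft_force: [0.6, -0.4, -0.2]
grip_width: 0.806
grip_force: 0.0
```

```bash
python3 - <<'E'
from h import *
s=get_state();G=np.array([.523,.300,.038]);print(s['joint_positions'].round(2))
for t,back in ((-35,.1),):
  M=RA(129,t);P=G-back*M[:,2];print(P.round(3),delta(P,M,s))
E
```

```text
[ 0.25  0.34 -1.02  1.46  0.29  1.5  -0.85]
[0.487 0.345 0.12 ] (array([ 48.4, -42.1, 180.3]), array([-0.232, -0.58 , -0.736]))
```

>>> send_rows(
  xyz=[
    [5, -4, 18],
    [10, -8, 36],
    [15, -13, 54],
    [20, -17, 72],
    [25, -21, 90],
    [30, -25, 108],
    [35, -30, 126],
    [40, -34, 144],
    [44, -38, 162],
    [48, -42, 180],
  ],
  dr=[
    [-0.023, -0.058, -0.074],
    [-0.046, -0.116, -0.147],
    [-0.07, -0.174, -0.22],
    [-0.093, -0.232, -0.294],
    [-0.116, -0.29, -0.368],
    [-0.14, -0.348, -0.442],
    [-0.162, -0.406, -0.515],
    [-0.186, -0.464, -0.589],
    [-0.21, -0.522, -0.662],
    [-0.232, -0.58, -0.736],
  ],
)

```text
time: 3.48
position: [0.4868, 0.3438, 0.1204]
tool_rot: [1.106, 2.316, -0.352]
ft_force: [-0.2, -0.4, 0.3]
grip_width: 0.803
grip_force: 0.0
```

```bash
python3 - <<'E'
from h import *
s=get_state();G=np.array([.523,.300,.038]);print(s['joint_positions'].round(2))
M=RA(129,-35);P=G+.002*M[:,2];print(P.round(3),delta(P,M,s))
im=get_image("wrist");cv2.imwrite("pics/w2.png",im[...,::-1]);np.save("w2.npy",np.r_[s['position'],s['tool_rot']])
c=R.from_euler('z',-51,degrees=True)
for q in [(-.06,.016,.058),(-.06,-.016,.058),(-.048,.016,.058),(-.048,-.016,.058),(0,0,.024),(-.06,.016,0)]: print(q,proj('wrist',c.apply(q)+[.557,.258,0],s).round(1))
E
```

```text
[-0.28  0.58 -0.92  1.7   0.98  1.53 -0.79]
[0.524 0.299 0.036] (array([  0.9,   0.7, 102.1]), array([-0.002,  0.003, -0.   ]))
(-0.06, 0.016, 0.058) [275.7 212.8]
(-0.06, -0.016, 0.058) [236.1 212.8]
(-0.048, 0.016, 0.058) [274.8 220.7]
(-0.048, -0.016, 0.058) [236.8 220.8]
(0, 0, 0.024) [255.6 217.8]
(-0.06, 0.016, 0) [272.9 160.8]
```

View pics/w2.png

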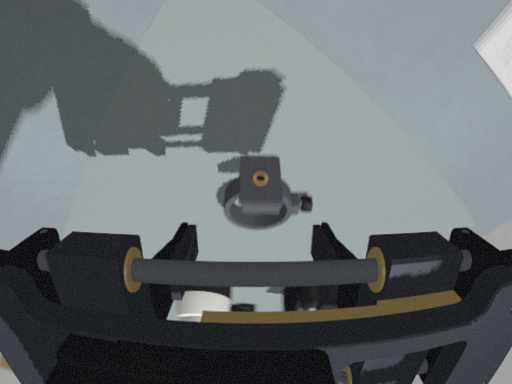

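The foot's outer face is at columns 240–281 and rows 157–205, with its top face at rows 205–213. The ring is at (258,208) and the knob at (306,203). Compared with my prediction the foot is off by roughly 5 px sideways and 5 px up. I'll measure the edges numerically.

```bash
python3 - <<'E'
from h import *
g=cv2.cvtColor(cv2.imread("pics/w2.png"),cv2.COLOR_BGR2GRAY).astype(int)
print('col 246-256 rows150..235',[(r,int(g[r,244:254].mean())) for r in range(150,236,1)])
for r in (165,185,196,203,208): print(r,g[r,230:292].tolist())
E
```

```text
col 246-256 rows150..235 [(150, 90), (151, 103), (152, 120), (153, 125), (154, 125), (155, 115), (156, 90), (157, 67), (158, 67), (159, 66), (160, 67), (161, 69), (162, 68), (163, 70), (164, 68), (165, 69), (166, 70), (167, 70), (168, 69), (169, 70), (170, 69), (171, 68), (172, 69), (173, 69), (174, 70), (175, 72), (176, 72), (177, 73), (178, 74), (179, 74), (180, 72), (181, 72), (182, 71), (183, 69), (184, 69), (185, 70), (186, 69), (187, 71), (188, 69), (189, 69), (190, 70), (191, 70), (192, 67), (193, 69), (194, 69), (195, 68), (196, 70), (197, 68), (198, 69), (199, 68), (200, 73), (201, 79), (202, 79), (203, 87), (204, 95), (205, 98), (206, 99), (207, 104), (208, 104), (209, 104), (210, 101), (211, 99), (212, 92), (213, 86), (214, 82), (215, 75), (216, 73), (217, 74), (218, 73), (219, 73), (220, 73), (221, 74), (222, 73), (223, 74), (224, 76), (225, 84), (226, 94), (227, 105), (228, 123), (229, 145), (230, 160), (231, 165), (232, 165), (233, 166), (234, 166), (235, 166)]
165 [90, 90, 90, 89, 88, 91, 89, 91, 89, 83, 73, 71, 70, 70, 69, 71, 69, 68, 70, 68, 73, 69, 68, 72, 69, 70, 6
[... 531 characters left out ...]
, 70, 69, 73, 69, 70, 67, 61, 70, 71, 72, 73, 72, 70, 71, 75, 73, 70, 66, 65, 69, 68, 67, 66, 68, 72, 82, 90, 94, 90, 83, 81, 80, 78, 71, 62]
203 [106, 101, 96, 86, 110, 133, 152, 161, 148, 121, 120, 100, 80, 88, 90, 86, 91, 86, 87, 86, 89, 90, 89, 85, 84, 86, 81, 87, 91, 91, 91, 88, 92, 89, 89, 88, 90, 87, 85, 86, 89, 89, 89, 92, 89, 87, 87, 87, 82, 91, 87, 87, 78, 78, 83, 97, 108, 101, 98, 100, 92, 83]
208 [76, 68, 74, 74, 73, 74, 72, 77, 80, 77, 78, 75, 95, 108, 104, 102, 107, 104, 106, 106, 105, 105, 102, 103, 104, 105, 106, 108, 106, 107, 107, 109, 104, 107, 104, 107, 108, 102, 104, 102, 105, 106, 103, 103, 104, 104, 105, 102, 105, 100, 82, 56, 51, 46, 53, 59, 75, 90, 98, 102, 102, 100]
```

```bash
python3 - <<'E'
from h import *
w=np.load("w2.npy");s={'position':w[:3],'tool_rot':w[3:]}
c=R.from_euler('z',51,degrees=True)
for px,z in (((259.5,156.3),0),((261.5,202.5),.058),((261.5,213.5),.058)):
    p=onz('wrist',px,z,s);print(p.round(4),c.apply(p-[.557,.258,0]).round(4))
G=c.inv().apply([-.054-.0,.0,.038])+[.557,.258,0]
E
```

```text
[0.5182 0.3115 0.    ] [-0.066   0.0035  0.    ]
[0.5136 0.3184 0.058 ] [-0.0743  0.0043  0.058 ]
[0.5234 0.3068 0.058 ] [-0.0591  0.0046  0.058 ]
```

>>> send_rows(
  xyz=[
    [1, 1, 8],
    [2, 2, 16],
    [3, 2, 24],
    [4, 3, 32],
    [5, 4, 40],
    [6, 5, 46],
    [7, 5, 48],
    [7, 5, 48],
    [7, 5, 48],
    [7, 5, 48],
  ],
  dr=[
    [0, 0, 0],
    [0, 0, 0],
    [0, 0, 0],
    [0, 0, 0],
    [0, 0, 0],
    [0, 0, 0],
    [0, 0, 0],
    [0, 0, 0],
    [0, 0, 0],
    [0, 0, 0],
  ],
)

```text
time: 4.37
position: [0.5039, 0.3311, 0.0783]
tool_rot: [1.111, 2.317, -0.349]
ft_force: [-0.3, -0.1, -0.5]
grip_width: 0.809
grip_force: 0.0
```

```bash
python3 - <<'E'
from h import *
s=get_state()
im=get_image("wrist");cv2.imwrite("pics/w3.png",im[...,::-1]);np.save("w3.npy",np.r_[s['position'],s['tool_rot']])
cv2.imwrite("pics/w3c.png",cv2.convertScaleAbs(cv2.resize(im[120:320,130:390,::-1],None,fx=3,fy=3,interpolation=3),alpha=1.5))
c=R.from_euler('z',-51,degrees=True)
O=np.array([.557,.258,0])+c.apply([-.007,.004,0])
for q in [(-.06,.016,.058),(-.06,-.016,.058),(-.048,.016,.058),(-.048,-.016,.058),(-.06,0.016,0)]: print(q,proj('wrist',c.apply(q)+O,s).round(1))
E
```

```text
(-0.06, 0.016, 0.058) [278.8 242.6]
(-0.06, -0.016, 0.058) [229.8 242.8]
(-0.048, 0.016, 0.058) [277.6 250.9]
(-0.048, -0.016, 0.058) [231.1 251. ]
(-0.06, 0.016, 0) [275.  175.6]
```

View pics/w3c.png

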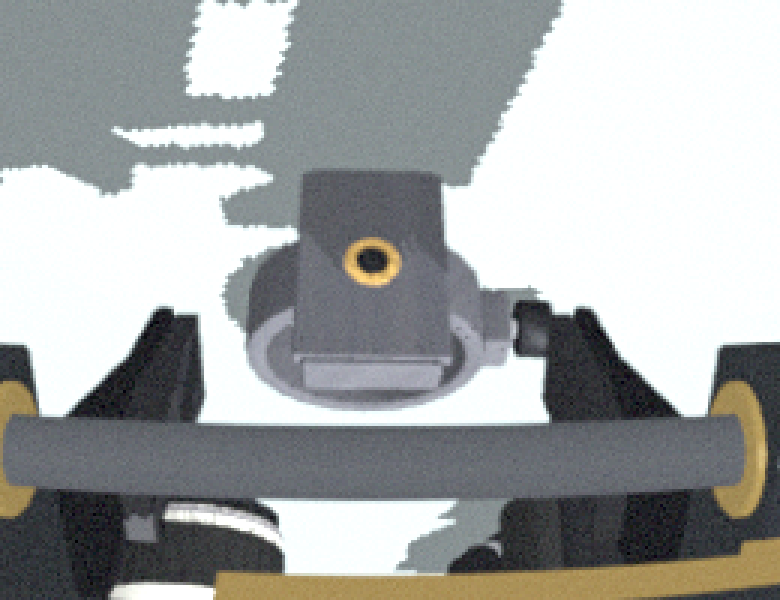

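The closer view shows the foot face at full-picture columns 228–281, with its top edge at row 238. It is centred between the fingertips (198 and 312) and square to the jaws. I'll go in and close.

>>> send_rows(
  xyz=[
    [0, 0, 7],
    [0, 0, 14],
    [0, 0, 21],
    [0, 0, 28],
    [0, 0, 35],
    [0, 0, 42],
    [0, 0, 47],
    [1, 0, 50],
    [1, 0, 50],
    [1, 0, 50],
  ],
  dr=[
    [0, 0, 0],
    [0, 0, 0],
    [0, 0, 0],
    [0, 0, 0],
    [0, 0, 0],
    [0, 0, 0],
    [0, 0, 0],
    [0, 0, 0],
    [0, 0, 0],
    [0, 0, 0],
  ],
)

```text
time: 5.25
position: [0.5214, 0.3089, 0.0363]
tool_rot: [1.111, 2.317, -0.35]
ft_force: [-0.4, 0.3, 0.4]
grip_width: 0.808
grip_force: 0.0
```

>>> send_rows(
  xyz=[
    [0, 0, 0],
    [0, 0, 0],
    [0, 0, 0],
    [0, 0, 0],
    [0, 0, 0],
    [0, 0, 0],
    [0, 0, 0],
    [0, 0, 0],
    [0, 0, 0],
    [0, 0, 0],
  ],
  dr=[
    [0, 0, 0],
    [0, 0, 0],
    [0, 0, 0],
    [0, 0, 0],
    [0, 0, 0],
    [0, 0, 0],
    [0, 0, 0],
    [0, 0, 0],
    [0, 0, 0],
    [0, 0, 0],
  ],
  jaw=10,
  grip_force=50,
)

```text
time: 6.08
position: [0.5215, 0.3088, 0.0364]
tool_rot: [1.111, 2.316, -0.35]
ft_force: [-0.5, 0.9, 0.0]
grip_width: 0.364
grip_force: 49.8
```

>>> send_rows(
  xyz=[
    [-3, 0, -4],
    [-11, 0, -16],
    [-25, 0, -36],
    [-41, 0, -58],
    [-57, 0, -81],
    [-73, 0, -104],
    [-89, 0, -127],
    [-105, 0, -150],
    [-120, 0, -171],
    [-132, 0, -188],
  ],
  dr=[
    [0, 0, 0],
    [0, 0, 0],
    [0, 0, 0],
    [0, 0, 0],
    [0, 0, 0],
    [0, 0, 0],
    [0, 0, 0],
    [0, 0, 0],
    [0, 0, 0],
    [0, 0, 0],
  ],
)

```text
time: 6.92
position: [0.5214, 0.3089, 0.2696]
tool_rot: [1.111, 2.316, -0.347]
ft_force: [0.1, 0.2, -2.1]
grip_width: 0.362
grip_force: 49.8
```

```bash
python3 - <<'E'
from h import *
s=get_state();print(s['joint_positions'].round(2),s['ft_force'],s['torque'])
M0=R.from_rotvec([1.111,2.316,-.35]).as_matrix();h=M0[:,0]
print('yaw',np.degrees(np.arctan2(h[1],h[0])),'tilt',np.degrees(np.arcsin(h[2])))
y0=np.degrees(np.arctan2(h[1],h[0]))+180
# collar origin in the tool frame from grasp
o=R.from_euler('z',y0,degrees=True).apply([.055,0,0])+[.5215-.002*M0[0,2],.3088-.002*M0[1,2],0]
oT=M0.T@(o-[.5215,.3088,.0364]);print('oT',oT.round(4),o.round(4)); np.save('oT.npy',oT);np.save('M0.npy',M0)
dy=-85.0+360-y0
Mt=R.from_euler('z',dy,degrees=True).as_matrix()@M0
P=np.array([.619,.041,.24])-Mt@oT;print(P,dy,delta(P,Mt,s))
P=np.array([.619,.16,.24])-Mt@oT;print(P,dy,delta(P,Mt,s))
E
```

```text
[-0.14  0.41 -0.98  1.58  0.88  1.64 -0.53] [ 0.11434032  0.17633511 -2.09323484] [0.75402951 0.41430992 0.0291434 ]
yaw 128.74081475400885 tilt -34.99663203029275
oT [-0.0232 -0.      0.0607] [0.5552 0.2668 0.    ]
[0.61430691 0.09464806 0.2764    ] -33.74081475400885 (array([-188.6,  -61.8,  123.4]), array([ 0.34 , -0.001,  0.482]))
[0.61430691 0.21364806 0.2764    ] -33.74081475400885 (array([-112.4,   12.8,   70.4]), array([ 0.34 , -0.001,  0.482]))
```

>>> send_rows(
  xyz=[
    [-6, 1, 4],
    [-18, 2, 11],
    [-30, 3, 19],
    [-42, 5, 26],
    [-55, 6, 34],
    [-68, 8, 42],
    [-80, 9, 50],
    [-92, 10, 58],
    [-104, 12, 65],
    [-112, 13, 70],
  ],
  dr=[
    [0.018, 0, 0.025],
    [0.05, 0, 0.07],
    [0.09, 0, 0.125],
    [0.13, 0, 0.18],
    [0.165, 0, 0.235],
    [0.2, 0, 0.29],
    [0.24, 0, 0.34],
    [0.28, 0, 0.395],
    [0.315, 0, 0.445],
    [0.34, 0, 0.482],
  ],
)

```text
time: 7.75
position: [0.6156, 0.2119, 0.2722]
tool_rot: [1.787, 1.939, -0.567]
ft_force: [-0.6, -0.0, -1.1]
grip_width: 0.361
grip_force: 49.8
```

```bash
python3 - <<'E'
from h import *
s=get_state();print(s['joint_positions'].round(2))
oT=np.load('oT.npy');M=R.from_rotvec(s['tool_rot']).as_matrix();o=s['position']+M@oT;print('collar',o)
ims=[]
for n in('top','scene'):
    im=get_image(n);cv2.imwrite(f"pics/{n}2.png",im[...,::-1])
    c=proj(n,o+[0,0,.024],s);l=proj(n,(.619,.041,.212));print(n,c,l);m=((c+l)/2).astype(int)
    ims.append(cv2.resize(im[m[1]-45:m[1]+45,m[0]-45:m[0]+45,::-1],(400,400),interpolation=3));print(m-45)
cv2.imwrite("pics/ts2.png",cv2.convertScaleAbs(np.hstack(ims),alpha=1.5))
E
```

```text
[-0.15  0.62 -0.78  1.24  0.85  1.88 -0.76]
collar [0.61986163 0.15814726 0.23584676]
top [195.95816577 190.3197227 ] [245.42287225 199.08369216]
[175 149]
scene [326.73783002 157.80916418] [276.03151375 169.91114013]
[256 118]
```

View pics/ts2.png

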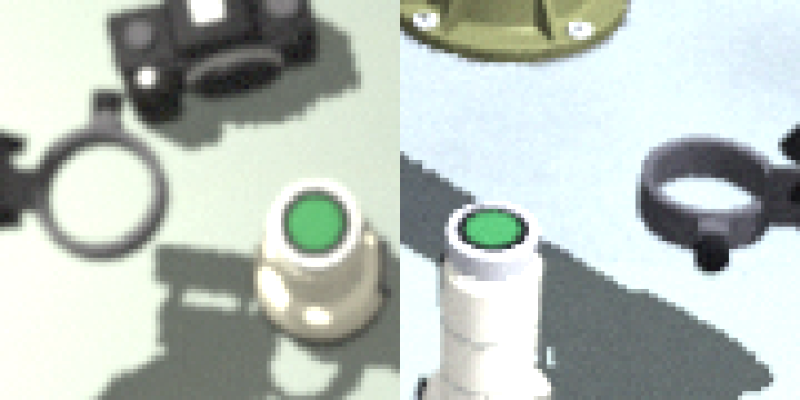

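The left half is the top view: the ring is centred at full-picture pixel (198.5,192.4), its knob is up, and the glass is at (246,198.7). The right half is the scene view, with the ring level and the glass at (276.6,169.5). I'll fit the ring hole and glass contours with sub-pixel accuracy.

```bash
cat > fit.py <<'E'
from h import *
def holes(im,c,rad=28,up=8,thr=None):
    c=np.asarray(c).astype(int);x0,y0=c-rad
    g=cv2.cvtColor(im[y0:y0+2*rad,x0:x0+2*rad],cv2.COLOR_RGB2GRAY)
    g=cv2.resize(g,None,fx=up,fy=up,interpolation=cv2.INTER_CUBIC)
    t=thr or cv2.threshold(g,0,255,cv2.THRESH_OTSU)[0]
    lab=cv2.connectedComponentsWithStats((g>t).astype(np.uint8))
    k=lab[1][rad*up,rad*up]
    cn=max(cv2.findContours((lab[1]==k).astype(np.uint8),0,1)[0],key=cv2.contourArea)
    e=cv2.fitEllipse(cn);f=lambda v:(np.array(v)+.5)/up-.5
    return f(e[0])+[x0,y0],np.array(e[1])/up
def green(im,c,rad=20,up=8):
    c=np.asarray(c).astype(int);x0,y0=c-rad
    p=cv2.resize(im[y0:y0+2*rad,x0:x0+2*rad],None,fx=up,fy=up,interpolation=cv2.INTER_CUBIC).astype(int)
    m=((p[...,1]-p[...,0])>35).astype(np.uint8)
    cn=max(cv2.findContours(m,0,1)[0],key=cv2.contourArea);e=cv2.fitEllipse(cn)
    return (np.array(e[0])+.5)/up-.5+[x0,y0],np.array(e[1])/up
E
python3 - <<'E'
from fit import *
s=get_state();oT=np.load('oT.npy');o=s['position']+R.from_rotvec(s['tool_rot']).as_matrix()@oT
print('top cam',ray('top',(0,0))[0],'scene cam',ray('scene',(0,0))[0])
t=cv2.imread('pics/top2.png')[...,::-1].copy();sc=cv2.imread('pics/scene2.png')[...,::-1].copy()
h,ha=holes(t,(198,192));g,ga=green(t,(246,199));print('top hole',h,ha,'green',g,ga)
print('collar by top',onz('top',h,o[2]+.012),'model',o,'lens',onz('top',g,.212))
gs,gsa=green(sc,(276,169));print(gs,gsa,'lens scene',onz('scene',gs,.212))
# scene: foot/ring outer silhouette extremes
g2=cv2.cvtColor(sc,cv2.COLOR_RGB2GRAY)
for r in (155,158,160,162): print(r,g2[r,300:350].tolist())
E
```

```text
top cam [0.44394444 0.00550666 1.06501345] scene cam [1.29002769 0.09262136 0.74065566]
top hole [197.45403481 192.44908714] [21.45805168 24.26909447] green [245.43061066 198.68648529] [11.62397957 11.84585571]
collar by top [0.61764792 0.15623812 0.24749679] model [0.62050592 0.15715879 0.23549679] lens [0.6200129  0.04107628 0.212     ]
[276.31986809 168.96691895] [ 7.74961519 12.10689449] lens scene [0.61517677 0.04133959 0.212     ]
155 [168, 171, 171, 167, 164, 166, 169, 170, 168, 171, 119, 91, 90, 71, 62, 58, 62, 59, 59, 53, 56, 56, 51, 47, 47, 49, 43, 42, 41, 39, 41, 38, 39, 39, 40, 36, 37, 65, 85, 82, 105, 108, 110, 107, 106, 87, 45, 32, 33, 30]
158 [163, 167, 167, 167, 170, 167, 171, 170, 171, 144, 80, 83, 85, 65, 60, 63, 88, 92, 139, 145, 151, 153, 148, 147, 148, 147, 145, 120, 116, 75, 44, 37, 36, 40, 36, 37, 34, 35, 37, 39, 38, 38, 40, 38, 39, 35, 29, 17, 12, 15]
160 [167, 172, 171, 171, 170, 168, 170, 172, 172, 114, 49, 50, 82, 85, 114, 157, 173, 171, 171, 173, 172, 175, 170, 171, 172, 171, 171, 168, 172, 173, 164, 148, 120, 72, 41, 36, 36, 34, 38, 37, 40, 42, 36, 34, 23, 12, 11, 13, 10, 13]
162 [165, 166, 171, 174, 173, 172, 168, 168, 167, 96, 43, 35, 43, 59, 82, 101, 126, 153, 168, 172, 175, 170, 174, 170, 171, 175, 170, 170, 170, 172, 169, 170, 170, 168, 159, 100, 62, 43, 40, 33, 33, 37, 39, 27, 12, 15, 14, 9, 15, 15]
```

```bash
cat >> fit.py <<'E'
def goal(L,yaw,z,C=None):
    "move taking the collar to lens axis L (xy) at height z; C = measured collar xy now"
    s=get_state();oT=np.load('oT.npy');M=R.from_rotvec(s['tool_rot']).as_matrix()
    hx=M[:,0];y0=np.degrees(np.arctan2(hx[1],hx[0]))
    o=s['position']+M@oT
    if C is not None: oT=oT+M.T@np.array([C[0]-o[0],C[1]-o[1],0])
    Mt=RA(yaw+180,-35)
    P=np.array([L[0],L[1],z])-Mt@oT
    return y0-180,oT,P,delta(P,Mt,s)
E
python3 - <<'E'
from fit import *
s=get_state();oT=np.load('oT.npy');o=s['position']+R.from_rotvec(s['tool_rot']).as_matrix()@oT
sc=cv2.imread('pics/scene2.png')[...,::-1].copy()
h,ha=holes(sc,(322,161));print(h,ha,onz('scene',h,o[2]+.012))
r=goal((.6202,.0411),-86,.232,(.6178,.1562));print(*r)
M=R.from_rotvec(s['tool_rot']).as_matrix();print(M.round(3))
E
```

```text
[324.47265816 161.34446144] [ 7.40169716 20.39129639] [0.61745082 0.15441082 0.24749679]
-85.27318722704807 [-0.02383866 -0.00278998  0.06113491] [0.61917497 0.09575467 0.26840549] (array([-92.1,  -6.4,  68.9]), array([0.004, 0.001, 0.01 ]))
[[-0.067  0.997  0.044]
 [ 0.816  0.08  -0.573]
 [-0.575 -0.003 -0.818]]
```

>>> send_rows(
  xyz=[
    [-5, 0, 4],
    [-15, 0, 11],
    [-27, -1, 20],
    [-39, -2, 29],
    [-51, -3, 38],
    [-63, -3, 47],
    [-75, -4, 56],
    [-84, -5, 62],
    [-90, -5, 67],
    [-92, -5, 69],
  ],
  dr=[
    [0, 0, 0],
    [0, 0, 0],
    [0, 0, 0.002],
    [0, 0, 0.003],
    [0, 0, 0.004],
    [0, 0, 0.005],
    [0, 0, 0.006],
    [0, 0, 0.008],
    [0, 0, 0.01],
    [0, 0, 0.01],
  ],
)

```text
time: 8.68
position: [0.6191, 0.0971, 0.2696]
tool_rot: [1.791, 1.932, -0.561]
ft_force: [-0.5, 0.5, -1.5]
grip_width: 0.361
grip_force: 49.8
```

```bash
python3 - <<'E'
from fit import *
s=get_state();print(s['position'].round(4),s['ft_force'])
im=get_image('top');cv2.imwrite('pics/top3.png',im[...,::-1]);sc=get_image('scene');cv2.imwrite('pics/scene3.png',sc[...,::-1]);s=get_state();w=get_image('wrist');cv2.imwrite('pics/w4.png',w[...,::-1]);np.save("w4.npy",np.r_[s['position'],s['tool_rot']])
a=cv2.resize(im[175:225,220:270],(400,400),interpolation=3);b=cv2.resize(sc[140:190,250:300],(400,400),interpolation=3)
cv2.imwrite('pics/ts3.png',cv2.convertScaleAbs(np.hstack([a,b])[...,::-1],alpha=1.5))
E
```

```text
[0.6191 0.0971 0.2696] [-0.46671411  0.46399084 -1.50528138]
```

View pics/ts3.png

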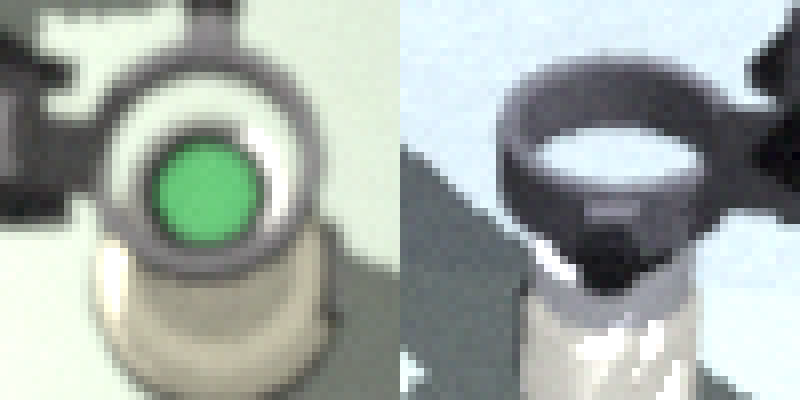

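The top half shows the ring centred at about (245.8,195.3) with the glass at (246,198.9). In the scene view the ring centre is at column 276.1 and the lens tube at 276.6, so y is aligned. I'll compute the residual x.

```bash
python3 - <<'E'
from fit import *
t=cv2.imread('pics/top3.png')[...,::-1].copy();s=get_state()
g,ga=green(t,(246,199));print('g',g,ga,'lens',onz('top',g,.212))
oT=np.load('oT.npy');M=R.from_rotvec(s['tool_rot']).as_matrix();o=s['position']+M@oT;print('model collar',o)
gr=cv2.cvtColor(t,cv2.COLOR_RGB2GRAY).astype(float)
# ring edges along radial scans, 24 dirs, subpixel: dark band between bright hole and bright outside
c0=np.array([245.5,195.1])
for deg in (-60,-50,-40,-30,-20,20,30,-120,-130):
    a=np.radians(deg);rr=np.arange(6,20,.5);p=c0[:,None]+np.outer([np.cos(a),np.sin(a)],rr)
    v=cv2.remap(gr.astype(np.float32),p[0].astype(np.float32)[None],p[1].astype(np.float32)[None],1)[0]
    print(deg,v.astype(int).tolist())
for C in ((245.5,195.1),(246,195.1)): print(onz('top',C,o[2]+.016))
E
```

```text
g [245.33958244 198.66882896] [11.86514187 12.12816811] lens [0.6200375  0.04130753 0.212     ]
model collar [0.62352506 0.04558901 0.23275489]
-60 [120, 135, 150, 155, 159, 160, 159, 155, 146, 135, 112, 91, 77, 72, 75, 83, 93, 106, 119, 133, 145, 153, 158, 159, 158, 157, 157, 157]
-50 [123, 136, 146, 154, 158, 160, 158, 155, 149, 137, 117, 93, 78, 78, 81, 87, 94, 101, 117, 131, 143, 151, 156, 157, 157, 157, 157, 157]
-40 [144, 158, 168, 168, 163, 162, 160, 157, 151, 138, 120, 102, 87, 80, 84, 88, 96, 110, 127, 140, 150, 155, 156, 156, 156, 157, 156, 156]
-30 [163, 179, 181, 181, 172, 164, 161, 158, 154, 145, 130, 111, 93, 89, 88, 91, 98, 109, 127, 143, 150, 154, 156, 157, 157, 157, 157, 156]
-20 [146, 168, 183, 184, 181, 172, 164, 160, 155, 144, 131, 115, 99, 92, 93, 97, 106, 116, 132, 146, 152, 158, 157, 157, 157, 157, 157, 157]
20 [83, 76, 72, 93, 112, 144, 176, 177, 177, 159, 136, 118, 103, 92, 85, 83, 91, 102, 123, 140, 145, 150, 151, 152, 153, 155, 156, 157]
30 [95, 90, 80, 70, 86, 105, 130, 159, 174, 165, 152, 128, 107, 93, 83, 77, 79, 85, 89, 90, 84, 76, 71, 68, 68, 82, 93, 107]
-120 [122, 137, 152, 156, 159, 161, 162, 160, 154, 146, 123, 100, 81, 67, 62, 71, 82, 95, 108, 125, 140, 152, 159, 163, 163, 163, 164, 165]
-130 [113, 129, 141, 152, 160, 162, 162, 161, 158, 152, 135, 113, 90, 74, 64, 69, 79, 89, 103, 118, 133, 146, 157, 161, 163, 164, 164, 165]
[0.62119995 0.04020549 0.24875489]
[0.62130713 0.03900964 0.24875489]
```

```bash
python3 - <<'E'
from fit import *
s=get_state();M=R.from_rotvec(s['tool_rot']).as_matrix();M0=np.load('M0.npy')
up=M@M0.T@np.array([0,0,1]);print('collar up axis',up.round(4),'yaw',np.degrees(np.arctan2(M[1,0],M[0,0]))-180,'tilt',np.degrees(np.arcsin(M[2,0])))
p=s['position'];Mt=RA(94,-35)
for dz in (0,-.03): print(delta(p+[0.0003,0,dz],Mt,s))
E
```

```text
collar up axis [-3.3e-03 -8.0e-04  1.0e+00] yaw -85.61458446239341 tilt -34.968410318230454
(array([-0. ,  0.3,  0. ]), array([ 0.008, -0.001,  0.006]))
(array([17.2,  0.2, 24.6]), array([ 0.008, -0.001,  0.006]))
```

>>> send_rows(
  xyz=[
    [1, 0, 1.5],
    [3, 0, 4],
    [5, 0, 7],
    [7, 0, 10],
    [9, 0, 13],
    [11, 0, 16],
    [13, 0, 19],
    [15, 0, 22],
    [17, 0, 24.5],
    [17.2, 0, 24.6],
  ],
  dr=[
    [0.008, 0, 0.003],
    [0.008, 0, 0.003],
    [0.008, 0, 0.003],
    [0.008, 0, 0.003],
    [0.008, 0, 0.003],
    [0.008, 0, 0.003],
    [0.008, 0, 0.003],
    [0.008, 0, 0.003],
    [0.008, 0, 0.003],
    [0.008, 0, 0.003],
  ],
)

```text
time: 9.67
position: [0.6192, 0.0986, 0.2383]
tool_rot: [1.797, 1.932, -0.569]
ft_force: [0.6, 0.3, -1.8]
grip_width: 0.364
grip_force: 49.8
```

```bash
python3 - <<'E'
from fit import *
s=get_state();M=R.from_rotvec(s['tool_rot']).as_matrix();M0=np.load('M0.npy')
print(s['position'].round(4),s['ft_force'].round(2),s['torque'].round(2),(M@M0.T)[:,2].round(4))
im=get_image('top');cv2.imwrite('pics/top4.png',im[...,::-1]);g,ga=green(im,(246,199));print(g,ga,onz('top',g,.212))
sc=get_image('scene');cv2.imwrite('pics/scene4.png',sc[...,::-1]);
gr=cv2.cvtColor(im,cv2.COLOR_RGB2GRAY).astype(np.float32)
for a in range(-150,60,30):
    rr=np.arange(0,20,.5);v=cv2.remap(gr,(g[0]+rr*np.cos(np.radians(a))).astype(np.float32)[None],(g[1]+rr*np.sin(np.radians(a))).astype(np.float32)[None],1)[0];print(a,v[12:].astype(int).tolist())
E
```

```text
[0.6192 0.0986 0.2383] [ 0.62  0.26 -1.76] [ 0.91 -0.07 -0.01] [2.6e-03 3.0e-04 1.0e+00]
[245.44049835 198.6778183 ] [11.68704319 11.91163826] [0.62003718 0.0410537  0.212     ]
-150 [83, 78, 86, 101, 118, 129, 133, 137, 143, 148, 148, 132, 113, 88, 66, 55, 55, 62, 81, 102, 124, 145, 155, 160, 157, 146, 132, 117]
-120 [83, 77, 92, 118, 147, 172, 186, 182, 175, 162, 148, 126, 100, 79, 68, 63, 73, 84, 97, 112, 127, 142, 153, 158, 162, 163, 162, 162]
-90 [85, 83, 98, 124, 149, 173, 180, 178, 169, 156, 136, 110, 88, 68, 64, 70, 75, 79, 82, 84, 87, 90, 90, 89, 85, 81, 71, 59]
-60 [85, 78, 95, 121, 150, 174, 187, 182, 173, 151, 125, 100, 81, 72, 76, 83, 94, 106, 120, 135, 145, 151, 155, 156, 157, 157, 157, 156]
-30 [84, 78, 91, 113, 145, 173, 186, 185, 174, 152, 129, 109, 94, 91, 93, 99, 112, 126, 138, 148, 154, 156, 156, 156, 156, 155, 155, 155]
0 [83, 71, 85, 104, 136, 170, 174, 174, 152, 128, 114, 101, 96, 93, 103, 114, 129, 145, 151, 155, 156, 156, 156, 156, 157, 157, 156, 156]
30 [80, 74, 92, 116, 145, 173, 178, 166, 146, 122, 100, 89, 80, 79, 86, 96, 109, 120, 117, 114, 104, 91, 80, 74, 67, 70, 74, 76]
```

>>> send_rows(
  xyz=[
    [-0.6, 0, 0.4],
    [-1.1, 0, 0.8],
    [0, 0, 2.4],
    [1.2, 0, 4.2],
    [2.6, 0, 6.2],
    [4.1, 0, 8.3],
    [5.7, 0, 10.5],
    [7.2, 0, 12.6],
    [8.6, 0, 14.6],
    [8.7, 0, 14.7],
  ],
  dr=[
    [0, 0, 0],
    [0, 0, 0],
    [0, 0, 0],
    [0, 0, 0],
    [0, 0, 0],
    [0, 0, 0],
    [0, 0, 0],
    [0, 0, 0],
    [0, 0, 0],
    [0, 0, 0],
  ],
)

```text
time: 10.6
position: [0.619, 0.0972, 0.2214]
tool_rot: [1.798, 1.931, -0.571]
ft_force: [-1.6, -0.8, -1.2]
grip_width: 0.363
grip_force: 49.9
```

```bash
python3 - <<'E'
from fit import *
s=get_state();M=R.from_rotvec(s['tool_rot']).as_matrix();M0=np.load('M0.npy')
print(s['position'].round(4),s['ft_force'].round(2),s['torque'].round(2),(M@M0.T)[:,2].round(4),np.degrees(np.arctan2(M[1,0],M[0,0]))-180)
im=get_image('top');cv2.imwrite('pics/top5.png',im[...,::-1]);g,ga=green(im,(246,199));print(g,ga,onz('top',g,.212))
gr=cv2.cvtColor(im,cv2.COLOR_RGB2GRAY).astype(np.float32)
for a in (-180,-150,-120,-90,-60,-30,0,30):
    rr=np.arange(0,20,.5);v=cv2.remap(gr,(g[0]+rr*np.cos(np.radians(a))).astype(np.float32)[None],(g[1]+rr*np.sin(np.radians(a))).astype(np.float32)[None],1)[0];print(a,v[12:].astype(int).tolist())
E
```

```text
[0.619  0.0972 0.2214] [-1.58 -0.81 -1.19] [ 0.7   0.33 -0.32] [3.2e-03 8.0e-04 1.0e+00] -85.82243174203735
[245.41781998 198.68564224] [11.69411278 11.94327545] [0.62001219 0.04110838 0.212     ]
-180 [84, 76, 94, 115, 151, 182, 193, 197, 172, 146, 114, 85, 70, 57, 53, 48, 47, 45, 46, 46, 46, 46, 45, 45, 45, 45, 44, 43]
-150 [83, 82, 94, 115, 149, 178, 184, 179, 152, 117, 86, 65, 52, 56, 65, 86, 112, 134, 149, 160, 158, 154, 138, 115, 94, 72, 47, 37]
-120 [84, 75, 92, 118, 145, 166, 173, 151, 125, 97, 73, 69, 75, 84, 99, 116, 132, 147, 154, 158, 160, 161, 162, 162, 163, 163, 162, 162]
-90 [83, 78, 91, 115, 138, 161, 157, 138, 113, 85, 72, 68, 70, 77, 81, 84, 87, 91, 91, 91, 86, 78, 68, 57, 49, 44, 44, 46]
-60 [85, 78, 95, 121, 147, 167, 175, 156, 133, 107, 82, 75, 79, 85, 94, 106, 121, 136, 146, 152, 155, 155, 156, 156, 156, 156, 156, 156]
-30 [84, 78, 90, 111, 143, 171, 183, 178, 162, 133, 104, 90, 86, 87, 93, 102, 117, 132, 143, 151, 154, 155, 155, 156, 156, 156, 156, 156]
0 [85, 72, 88, 111, 143, 178, 183, 180, 160, 135, 114, 95, 91, 91, 96, 102, 119, 138, 147, 153, 155, 155, 155, 155, 155, 155, 155, 155]
30 [80, 72, 90, 115, 144, 172, 179, 166, 149, 128, 110, 101, 95, 90, 83, 78, 80, 86, 95, 104, 101, 91, 81, 75, 68, 71, 74, 76]
```

>>> send_rows(
  xyz=[
    [0, -0.5, 0.5],
    [2.3, -0.5, 4],
    [4.6, -0.5, 7.3],
    [7, -0.5, 10.7],
    [9.5, -0.5, 14.2],
    [12, -0.5, 17.6],
    [14.4, -0.5, 21],
    [16.2, -0.5, 23.6],
    [17, -0.5, 24.7],
    [17, -0.5, 24.7],
  ],
  dr=[
    [0, 0, 0],
    [0, 0, 0],
    [0, 0, 0],
    [0, 0, 0],
    [0, 0, 0],
    [0, 0, 0],
    [0, 0, 0],
    [0, 0, 0],
    [0, 0, 0],
    [0, 0, 0],
  ],
)

```text
time: 11.48
position: [0.6189, 0.0971, 0.1915]
tool_rot: [1.798, 1.932, -0.569]
ft_force: [-1.9, -1.1, -2.2]
grip_width: 0.365
grip_force: 49.9
```

>>> send_rows(
  xyz=[
    [-0.4, -0.8, 0.3],
    [1.9, -0.8, 3.6],
    [4.2, -0.8, 6.9],
    [6.6, -0.8, 10.3],
    [9.1, -0.8, 13.8],
    [11.6, -0.8, 17.2],
    [14, -0.8, 20.6],
    [15.8, -0.8, 23.4],
    [16.8, -0.8, 24.9],
    [16.8, -0.8, 24.9],
  ],
  dr=[
    [0, 0, 0],
    [0, 0, 0],
    [0, 0, 0],
    [0, 0, 0],
    [0, 0, 0],
    [0, 0, 0],
    [0, 0, 0],
    [0, 0, 0],
    [0, 0, 0],
    [0, 0, 0],
  ],
)

```text
time: 12.32
position: [0.6182, 0.0965, 0.1615]
tool_rot: [1.797, 1.932, -0.569]
ft_force: [-0.7, 0.1, -1.7]
grip_width: 0.36
grip_force: 49.8
```

```bash
python3 - <<'E'
from fit import *
s=get_state();M=R.from_rotvec(s['tool_rot']).as_matrix();M0=np.load('M0.npy')
print(s['position'].round(4),s['ft_force'].round(2),s['torque'].round(2),(M@M0.T)[:,2].round(4),np.degrees(np.arctan2(M[1,0],M[0,0]))-180)
im=get_image('top');cv2.imwrite('pics/top6.png',im[...,::-1]);g,ga=green(im,(246,199));print(g,onz('top',g,.212))
E
```

```text
[0.6182 0.0965 0.1615] [-0.67  0.1  -1.7 ] [ 0.91 -0.03  0.03] [2.1e-03 2.0e-04 1.0e+00] -85.8395084009505
[245.43200302 198.6829052 ] [0.62002233 0.04107367 0.212     ]
```

>>> send_rows(
  xyz=[
    [1.1, -0.2, 1.6],
    [3.4, -0.2, 4.9],
    [5.7, -0.2, 8.2],
    [8, -0.2, 11.5],
    [10.3, -0.2, 14.7],
    [12.6, -0.2, 18],
    [14.9, -0.2, 21.3],
    [17.2, -0.2, 24.6],
    [19.2, -0.2, 27.5],
    [20, -0.2, 28.6],
  ],
  dr=[
    [0, 0, 0],
    [0, 0, 0],
    [0, 0, 0],
    [0, 0, 0],
    [0, 0, 0],
    [0, 0, 0],
    [0, 0, 0],
    [0, 0, 0],
    [0, 0, 0],
    [0, 0, 0],
  ],
)

```text
time: 13.2
position: [0.6178, 0.0964, 0.1264]
tool_rot: [1.797, 1.932, -0.569]
ft_force: [-0.5, 0.4, -2.0]
grip_width: 0.359
grip_force: 49.8
```

>>> send_rows(
  xyz=[
    [0.3, 0, 0.4],
    [0.6, 0, 0.8],
    [0.9, 0, 1.3],
    [1.2, 0, 1.7],
    [1.5, 0, 2.1],
    [1.8, 0, 2.5],
    [2, 0, 2.9],
    [2.2, 0, 3.1],
    [2.2, 0, 3.1],
    [2.2, 0, 3.1],
  ],
  dr=[
    [0, 0, 0],
    [0, 0, 0],
    [0, 0, 0],
    [0, 0, 0],
    [0, 0, 0],
    [0, 0, 0],
    [0, 0, 0],
    [0, 0, 0],
    [0, 0, 0],
    [0, 0, 0],
  ],
)

```text
time: 14.03
position: [0.618, 0.0966, 0.1234]
tool_rot: [1.798, 1.931, -0.568]
ft_force: [0.2, -0.1, -1.6]
grip_width: 0.359
grip_force: 49.8
```

>>> send_rows(
  xyz=[
    [0.2, 0, 0.3],
    [0.4, 0, 0.6],
    [0.6, 0, 0.8],
    [0.8, 0, 1.1],
    [1, 0, 1.4],
    [1.1, 0, 1.6],
    [1.2, 0, 1.7],
    [1.2, 0, 1.7],
    [1.2, 0, 1.7],
    [1.2, 0, 1.7],
  ],
  dr=[
    [0, 0, 0],
    [0, 0, 0],
    [0, 0, 0],
    [0, 0, 0],
    [0, 0, 0],
    [0, 0, 0],
    [0, 0, 0],
    [0, 0, 0],
    [0, 0, 0],
    [0, 0, 0],
  ],
)

```text
time: 14.87
position: [0.618, 0.0967, 0.1215]
tool_rot: [1.798, 1.931, -0.568]
ft_force: [-0.5, -0.0, -0.2]
grip_width: 0.364
grip_force: 49.8
```

>>> send_rows(
  xyz=[
    [0.1, 0, 0.2],
    [0.3, 0, 0.4],
    [0.4, 0, 0.6],
    [0.6, 0, 0.8],
    [0.6, 0, 0.9],
    [0.7, 0, 1],
    [0.7, 0, 1],
    [0.7, 0, 1],
    [0.7, 0, 1],
    [0.7, 0, 1],
  ],
  dr=[
    [0, 0, 0],
    [0, 0, 0],
    [0, 0, 0],
    [0, 0, 0],
    [0, 0, 0],
    [0, 0, 0],
    [0, 0, 0],
    [0, 0, 0],
    [0, 0, 0],
    [0, 0, 0],
  ],
)

```text
time: 15.7
position: [0.618, 0.0967, 0.1213]
tool_rot: [1.797, 1.93, -0.568]
ft_force: [-2.8, 1.1, 6.8]
grip_width: 0.363
grip_force: 49.8
```

>>> send_rows(
  xyz=[
    [0, 0, 0],
    [0, 0, 0],
    [0, 0, 0],
    [0, 0, 0],
    [0, 0, 0],
    [0, 0, -2],
    [0, 0, -8],
    [0, 0, -18],
    [0, 0, -30],
    [0, 0, -45],
  ],
  dr=[
    [0, 0, 0],
    [0, 0, 0],
    [0, 0, 0],
    [0, 0, 0],
    [0, 0, 0],
    [0, 0, 0],
    [0, 0, 0],
    [0, 0, 0],
    [0, 0, 0],
    [0, 0, 0],
  ],
  jaw=65,
)

```text
time: 16.53
position: [0.6161, 0.123, 0.158]
tool_rot: [1.798, 1.931, -0.568]
ft_force: [-0.3, -0.1, 0.6]
grip_width: 0.745
grip_force: 0.0
```

>>> send_rows(
  xyz=[
    [0, 0, -20],
    [0, 0, -40],
    [0, 0, -60],
    [0, 0, -80],
    [-10, 0, -105],
    [-25, 0, -130],
    [-40, 0, -155],
    [-50, 0, -180],
    [-50, 0, -200],
    [-50, 0, -210],
  ],
  dr=[
    [0, 0, 0],
    [0, 0, 0],
    [0, 0, 0],
    [0, 0, 0],
    [0, 0.05, 0],
    [0, 0.13, 0],
    [0, 0.23, 0],
    [0, 0.35, 0],
    [0, 0.47, 0],
    [0, 0.6, 0],
  ],
)

```text
time: 17.37
position: [0.6105, 0.206, 0.364]
tool_rot: [2.129, 2.297, -0.0]
ft_force: [0.3, 0.2, -0.2]
grip_width: 0.748
grip_force: 0.0
```

```bash
python3 - <<'E'
from fit import *
s=get_state();M=R.from_rotvec(s['tool_rot']).as_matrix();print(s['position'].round(3),M.round(2).tolist(),s['joint_positions'].round(2))
im=get_image('top');cv2.imwrite('pics/top7.png',im[...,::-1]);sc=get_image('scene')
s=get_state();w=get_image('wrist');cv2.imwrite('pics/w7.png',w[...,::-1]);np.save("w7.npy",np.r_[s['position'],s['tool_rot']])
g,ga=green(im,(246,199));print(g,onz('top',g,.212));print(proj('wrist',(.62,.041,.15),s))
a=cv2.resize(im[175:235,215:275],(300,300),interpolation=3);b=cv2.resize(sc[160:250,240:310],(233,300),interpolation=3)
row=np.hstack([a,b]);row=np.pad(row,((0,0),(0,800-row.shape[1]),(0,0)))
cv2.imwrite('pics/m7.png',cv2.convertScaleAbs(row[...,::-1],alpha=1.5));
E
```

```text
[0.611 0.206 0.364] [[-0.08, 1.0, 0.01], [1.0, 0.08, -0.01], [-0.01, 0.01, -1.0]] [ 0.29  0.42 -0.96  1.23  0.35  1.65 -0.52]
[245.42390633 198.68375015] [0.62001837 0.04109365 0.212     ]
[251.35642141 275.23420381]
```

>>> send_rows(
  xyz=[
    [-10, -4, -4],
    [-30, -12, -10],
    [-50, -20, -16],
    [-70, -28, -22],
    [-90, -36, -28],
    [-112, -45, -34],
    [-134, -54, -36],
    [-156, -63, -36],
    [-178, -73, -36],
    [-193, -79, -36],
  ],
  dr=[
    [0, 0, 0.12],
    [0, 0, 0.24],
    [0, 0, 0.36],
    [0, 0, 0.48],
    [0, 0, 0.6],
    [0, 0, 0.72],
    [0, 0, 0.84],
    [0, 0, 0.96],
    [0, 0, 1.08],
    [0, 0, 1.2],
  ],
)

```text
time: 18.35
position: [0.5441, 0.0038, 0.3957]
tool_rot: [3.049, 0.679, -0.013]
ft_force: [0.1, 0.2, -0.9]
grip_width: 0.746
grip_force: 0.0
```

```bash
python3 - <<'E'
from fit import *
get_image('top')
s=get_state();w=get_image('wrist');cv2.imwrite('pics/w8.png',w[...,::-1]);np.save("w8.npy",np.r_[s['position'],s['tool_rot']])
M=R.from_rotvec(s['tool_rot']).as_matrix();print(s['position'].round(3),M.round(2).tolist(),s['joint_positions'].round(2))
c=proj('wrist',(.62,.041,.1),s).astype(int);print('crop origin',c-50)
k=proj('wrist',(.52,-.24,.021),s).astype(int);print('cap crop',k-50)
a=[cv2.resize(w[max(p[1]-50,0):p[1]+50,p[0]-50:p[0]+50],(400,400 ),interpolation=3) for p in (c,k)]
cv2.imwrite('pics/w8c.png',cv2.convertScaleAbs(np.hstack(a)[...,::-1],alpha=1.5))
E
```

```text
[0.544 0.    0.396] [[0.91, 0.42, -0.0], [0.42, -0.91, -0.02], [-0.01, 0.02, -1.0]] [ 0.61  0.12 -0.74  1.42  0.1   1.64 -1.26]
crop origin [196  46]
cap crop [307 159]
```

View pics/w8c.png

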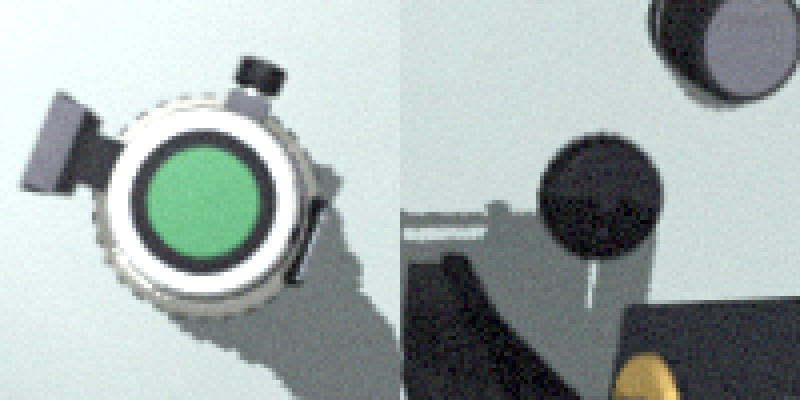

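The lens crop shows the foot at upper left (50,142) and the window at lower right (308,241), on opposite sides of the glass (203,203). The cap is at full-picture pixel (357,208). I'll check the yaw and locate the cap.

```bash
python3 - <<'E'
from fit import *
w=np.load("w8.npy");s={'position':w[:3],'tool_rot':w[3:]};f=lambda x,y:(196+x/4,46+y/4)
ax=onz('wrist',f(203,203),.212,s);print(ax)
for n,p,z in (('foot',(48,142),.143),('win',(309,241),.082),('knob',(261,76),.097)):
    d=onz('wrist',f(*p),z,s)-ax;print(n,np.degrees(np.arctan2(d[1],d[0])),np.hypot(*d[:2]))
a,b=[onz('wrist',f(*p),.082,s) for p in((322,200),(296,282))];print('edge normal',np.degrees(np.arctan2(*(a-b)[1::-1]))-90)
a,b=[onz('wrist',f(*p),.143,s) for p in((62,92),(22,188))];print('foot outer edge normal',np.degrees(np.arctan2(*(a-b)[1::-1]))-90)
im=cv2.imread('pics/w8.png')[...,::-1].copy();g=255-im;c,ax2=holes(g,(357,208),rad=18);print(c,ax2)
C=onz('wrist',c,.02,s);print('cap',C);C=np.array([.519,-.240,0]) if abs(C[0]-.519)>.015 else C
st=get_state();M=RA(0,0)
for z in (.13,.02): print(delta([C[0],C[1],z],M,st))
E
```

```text
[0.61852869 0.03953173 0.212     ]
foot 91.20171459689593 0.05583608553781887
win -83.91163013352903 0.04133715985870546
knob 1.9069935404875424 0.05267960657629346
edge normal -82.45937960179887
foot outer edge normal -88.65537581704552
[355.58054733 210.55129242] [32.99008179 37.75302505]
cap [ 0.51580398 -0.23842376  0.02      ]
(array([-125. ,  201.3,  270.6]), array([0.019, 0.008, 0.439]))
(array([-123.7,  199.5,  380.6]), array([0.019, 0.008, 0.439]))
```

```bash
python3 - <<'E'
from fit import *
s=get_state();w=np.mean([get_image('wrist').astype(float) for _ in range(4)],0).astype(np.uint8);cv2.imwrite('pics/w9.png',w[...,::-1]);s2=get_state();print(s['position']-s2['position'],s['tool_rot']-s2['tool_rot'])
g,ga=green(w,proj('wrist',(.62,.041,.212),s2).round());ax=onz('wrist',g,.212,s2);print(g,ga,ax)
gr=cv2.cvtColor(w,cv2.COLOR_RGB2GRAY);up=8
x0,y0=np.round(g).astype(int)-48
u=cv2.resize(gr[y0:y0+96,x0:x0+96],None,fx=up,fy=up,interpolation=3)
n,lab,st,ce=cv2.connectedComponentsWithStats((u<48).astype(np.uint8))
for i in range(1,n):
    if st[i,4]<600: continue
    p=(ce[i]+.5)/up-.5+[x0,y0];box=cv2.minAreaRect(np.argwhere(lab==i)[:,::-1].astype(np.float32))
    print(p.round(2),st[i,4]/64,np.round(box[1],0)/8,round(box[2],1),[(z,np.degrees(np.arctan2(*(onz('wrist',p,z,s2)-ax)[1::-1])).round(1),np.hypot(*(onz('wrist',p,z,s2)-ax)[:2]).round(4)) for z in(.075,.097,.143)])
M=R.from_rotvec([1.797,1.930,-.568]);P=np.array([.618,.0967,.1213])
print(delta(P-.12*M.as_matrix()[:,2],M.as_matrix(),s2))
E
```

```text
[-0.0009748  -0.00453383 -0.00052113] [-0.00040726 -0.01562378 -0.00473836]
[251.95564651  99.48675537] [25.45119858 26.8099308 ] [0.61948833 0.04233939 0.212     ]
[264.85  67.55] 33.0 [7.625 6.125] 45.0 [(0.075, np.float64(3.8), np.float64(0.055)), (0.097, np.float64(3.9), np.float64(0.0523)), (0.143, np.float64(4.0), np.float64(0.0466))]
[222.15  87.02] 62.0 [ 7.   13.25] 24.0 [(0.075, np.float64(90.8), np.float64(0.0497)), (0.097, np.float64(90.9), np.float64(0.0473)), (0.143, np.float64(91.3), np.float64(0.0425))]
[259.45  86.05] 20.0 [12.     3.375] 32.0 [(0.075, np.float64(-3.5), np.float64(0.0251)), (0.097, np.float64(-3.5), np.float64(0.0238)), (0.143, np.float64(-3.3), np.float64(0.021))]
[243.79 112.44] 34.0 [15.125  4.5  ] 28.6 [(0.075, np.float64(174.1), np.float64(0.0227)), (0.097, np.float64(174.0), np.float64(0.0217)), (0.143, np.float64(173.9), np.float64(0.0198))]
(array([ 131.2, -115.9,  174.1]), array([-0.357, -0.522, -1.156]))
```

```bash
python3 - <<'E'
from fit import *
s=get_state();w=get_image('wrist');s2=get_state();print((s['position']-s2['position']).round(4))
for _ in range(2): s=get_state();w=get_image('wrist')
cv2.imwrite('pics/w10.png',w[...,::-1]);np.save("w10.npy",np.r_[s['position'],s['tool_rot']]);print((s2['position']-s['position']).round(4))
g,ga=green(w,proj('wrist',(.62,.041,.212),s).round());ax=onz('wrist',g,.212,s);print(g,ga,ax)
gr=cv2.cvtColor(w,cv2.COLOR_RGB2GRAY);x0,y0=np.round(g).astype(int)-48
cv2.imwrite('pics/w10c.png',cv2.convertScaleAbs(cv2.resize(w[y0+5:y0+80,x0:x0+95,::-1],None,fx=8,fy=8,interpolation=3),alpha=1.5));print('origin',x0,y0+5)
E
```

```text
[-0.0001  0.0003 -0.0001]
[-0.0001  0.0004 -0.0001]
[252.87067986 100.88971519] [26.87708855 27.3969593 ] [0.61887657 0.04005117 0.212     ]
origin 205 58
```

View pics/w10c.png

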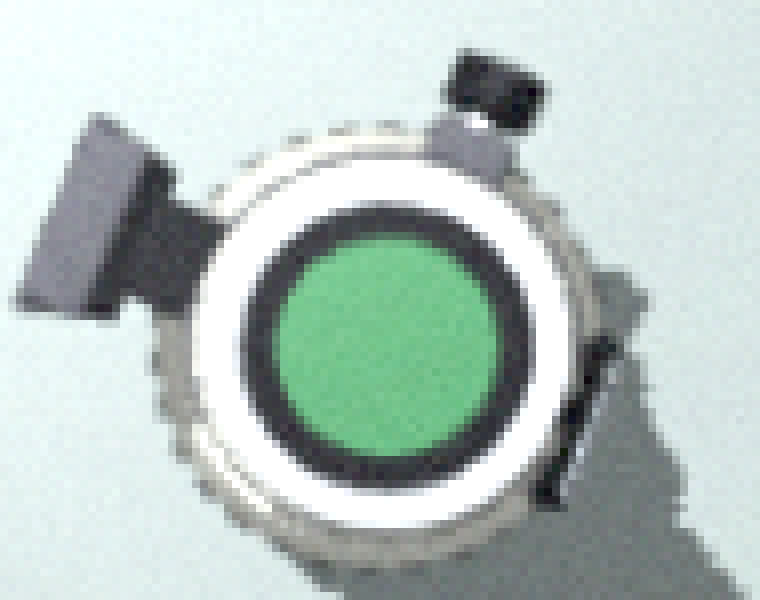

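The settled view shows the foot top at crop (88,222), the glass at (387,347), the window edge from (615,345) to (550,502), and the knob at (496,92). Foot and window look nearly collinear with the glass, so I'll recompute with the settled pose.

```bash
python3 - <<'E'
from fit import *
w=np.load("w10.npy");s={'position':w[:3],'tool_rot':w[3:]};f=lambda x,y:((x+.5)/8-.5+205,(y+.5)/8-.5+58)
ax=onz('wrist',f(387,347),.212,s);print(ax)
for n,p,z in (('foot',(88,222),.143),('win',(582,424),.08),('knob',(496,92),.097)):
    d=onz('wrist',f(*p),z,s)-ax;print(n,np.degrees(np.arctan2(d[1],d[0])),np.hypot(*d[:2]))
for n,p,q,z in (('win',(615,345),(550,502),.08),('foot o',(97,115),(18,303),.143),('foot i',(150,155),(93,312),.143),('knob end',(545,88),(465,52),.097),('knob',(528,130),(448,95),.097)):
    a,b=onz('wrist',f(*p),z,s),onz('wrist',f(*q),z,s);print(n,np.degrees(np.arctan2(*(a-b)[1::-1]))-90,np.linalg.norm(a-b))
im=cv2.imread('pics/w10.png')[...,::-1].copy();g=255-im;k=proj('wrist',(.518,-.240,.02),s);print(k)
gr=cv2.cvtColor(im,cv2.COLOR_RGB2GRAY);m=(gr<45).astype(np.uint8);x,y=k.astype(int);m2=np.zeros_like(m);m2[y-26:y+26,x-26:x+26]=m[y-26:y+26,x-26:x+26]
n,lab,st,ce=cv2.connectedComponentsWithStats(m2);i=1+np.argmax(st[1:,4]);print(st[i],ce[i],onz('wrist',ce[i],.019,s))
M=RA(0,0);P=onz('wrist',ce[i],.019,s)
for z in (.13,.02): print(delta([P[0],P[1],z],M))
E
```

```text
[0.61886033 0.03996305 0.212     ]
foot 91.43315747079845 0.053107595061367655
win -84.92585820694684 0.04108989946375303
knob 2.0727834946811776 0.052320345408001644
win -86.18165401295886 0.032981324762351966
foot o -87.65768526051731 0.03393988700547605
foot i -84.66639995687235 0.027793028252838376
knob end -178.70730471287976 0.0160275254227742
knob -178.12958987488162 0.015953651268358425
[358.13144547 214.78423633]
[343 198  30  31 711] [357.65822785 213.30801688] [ 0.52005608 -0.23789324  0.019     ]
(array([-126.2,  205.1,  270.3]), array([0.015, 0.004, 0.446]))
(array([-125.4,  203.6,  380.3]), array([0.015, 0.004, 0.446]))
```

```bash
python3 - <<'E'
from fit import *
s=get_state();M=R.from_rotvec([1.797,1.930,-.568]).as_matrix();P=np.array([.618,.0967,.1213])
print(delta([.611,.206,.364],R.from_rotvec([2.129,2.297,0]).as_matrix(),s))
A=R.from_rotvec([2.129,2.297,0])
for b in (.11,.04): Q=P-b*M[:,2];print(Q,np.round(A.inv().apply(Q-[.611,.206,.364])*1000,1),(A.inv()*R.from_matrix(M)).as_rotvec().round(3))
c=np.array([.622,.0417,0]);p=np.array([.618,.0967,0]);r=R.from_euler('z',2.5,degrees=True)
d=r.apply(p-c)-(p-c);print(M.T@d*1000,(R.from_matrix(M).inv()*r*R.from_matrix(M)).as_rotvec())
E
```

```text
(array([ 145.4, -153. ,   29.4]), array([-0.002,  0.012, -1.201]))
[0.61355256 0.15971609 0.21135105] [-45.3  -2.  153. ] [ 0.008 -0.605  0.002]
[0.61638275 0.11961494 0.15404584] [-85.1  -2.6 210.6] [ 0.008 -0.605  0.002]
[-0.04506154 -2.4053254   0.03309879] [-2.50584908e-02 -2.20844085e-05 -3.57201683e-02]
```

>>> send_rows(
  xyz=[
    [14, -15, 3],
    [29, -30, 6],
    [44, -46, 9],
    [58, -61, 12],
    [73, -76, 15],
    [87, -92, 18],
    [102, -107, 21],
    [117, -122, 24],
    [133, -140, 27],
    [145, -153, 30],
  ],
  dr=[
    [0, 0, -0.12],
    [0, 0, -0.24],
    [0, 0, -0.36],
    [0, 0, -0.48],
    [0, 0, -0.6],
    [0, 0, -0.72],
    [0, 0, -0.84],
    [0, 0, -0.96],
    [0, 0, -1.08],
    [0, 0.012, -1.2],
  ],
)

```text
time: 19.63
position: [0.6112, 0.207, 0.3629]
tool_rot: [2.126, 2.304, -0.0]
ft_force: [-0.8, 0.9, 0.1]
grip_width: 0.744
grip_force: 0.0
```

>>> send_rows(
  xyz=[
    [0, 0, 14],
    [0, 0, 28],
    [0, 0, 44],
    [-5, 0, 60],
    [-12, -1, 78],
    [-20, -1, 97],
    [-28, -1, 115],
    [-36, -2, 132],
    [-43, -2, 147],
    [-45, -2, 153],
  ],
  dr=[
    [0, -0.08, 0],
    [0, -0.16, 0],
    [0, -0.24, 0],
    [0, -0.32, 0],
    [0, -0.4, 0],
    [0, -0.48, 0],
    [0, -0.54, 0],
    [0, -0.58, 0],
    [0.008, -0.605, 0],
    [0.008, -0.605, 0.002],
  ],
)

```text
time: 20.47
position: [0.6125, 0.1577, 0.2073]
tool_rot: [1.799, 1.931, -0.577]
ft_force: [-0.6, -0.7, 0.0]
grip_width: 0.744
grip_force: 0.0
```

```bash
python3 - <<'E'
from fit import *
get_image('top');get_image('top');s=get_state();M=R.from_rotvec([1.797,1.930,-.568]).as_matrix();P=np.array([.618,.0967,.1213])
for b in (.05,0): print(delta(P-b*M[:,2],M,s))
E
```

```text
(array([ 1.1,  0.7, 57.1]), array([-0.006, -0.   , -0.002]))
(array([  1.1,   1. , 107.1]), array([-0.006, -0.   , -0.002]))
```

>>> send_rows(
  xyz=[
    [0.5, 0.4, 10],
    [1, 0.8, 25],
    [1, 1, 40],
    [1, 1, 55],
    [1, 1, 70],
    [1, 1, 84],
    [1, 1, 95],
    [1, 1, 102],
    [1, 1, 106],
    [1, 1, 107],
  ],
  dr=[
    [-0.003, 0, 0],
    [-0.006, 0, 0],
    [-0.006, 0, -0.002],
    [-0.006, 0, -0.002],
    [-0.006, 0, -0.002],
    [-0.006, 0, -0.002],
    [-0.006, 0, -0.002],
    [-0.006, 0, -0.002],
    [-0.006, 0, -0.002],
    [-0.006, 0, -0.002],
  ],
)

```text
time: 21.4
position: [0.6182, 0.097, 0.1221]
tool_rot: [1.797, 1.929, -0.566]
ft_force: [-1.0, 0.9, -0.8]
grip_width: 0.743
grip_force: 0.0
```

>>> send_rows(
  xyz=[
    [0, 0, 0],
    [0, 0, 0],
    [0, 0, 0],
    [0, 0, 0],
    [0, 0, 0],
    [0, 0, 0],
    [0, 0, 0],
    [0, 0, 0],
    [0, 0, 0],
    [0, 0, 0],
  ],
  dr=[
    [0, 0, 0],
    [0, 0, 0],
    [0, 0, 0],
    [0, 0, 0],
    [0, 0, 0],
    [0, 0, 0],
    [0, 0, 0],
    [0, 0, 0],
    [0, 0, 0],
    [0, 0, 0],
  ],
  jaw=10,
  grip_force=40,
)

```text
time: 22.23
position: [0.6183, 0.0978, 0.1229]
tool_rot: [1.796, 1.93, -0.564]
ft_force: [-1.4, 1.1, 1.9]
grip_width: 0.361
grip_force: 39.8
```

>>> send_rows(
  xyz=[
    [-0.7, 0, -1],
    [-0.7, 0, -1],
    [-0.7, -0.5, -1],
    [-0.7, -1, -1],
    [-0.7, -1.6, -1],
    [-0.7, -2.1, -1],
    [-0.7, -2.4, -1],
    [-0.2, -2.4, -0.3],
    [0.3, -2.4, 0.4],
    [0.8, -2.4, 1.1],
  ],
  dr=[
    [0, 0, 0],
    [0, 0, 0],
    [-0.005, 0, -0.008],
    [-0.01, 0, -0.015],
    [-0.017, 0, -0.024],
    [-0.022, 0, -0.031],
    [-0.025, 0, -0.036],
    [-0.025, 0, -0.036],
    [-0.025, 0, -0.036],
    [-0.025, 0, -0.036],
  ],
)

```text
time: 23.07
position: [0.6158, 0.0976, 0.1228]
tool_rot: [1.749, 1.962, -0.551]
ft_force: [-2.8, 1.0, 8.8]
grip_width: 0.364
grip_force: 39.8
```

>>> send_rows(
  xyz=[
    [0, 0, 0],
    [0.2, 0, 0.3],
    [0.4, 0, 0.6],
    [0.4, 0, 0.6],
    [0.4, 0, 0.6],
    [0.4, 0, 0.6],
    [0.4, 0, 0.6],
    [0.4, 0, 0.6],
    [0.4, 0, 0.6],
    [0.4, 0, 0.6],
  ],
  dr=[
    [0, 0, 0],
    [0, 0, 0],
    [0, 0, 0],
    [0, 0, 0],
    [0, 0, 0],
    [0, 0, 0],
    [0, 0, 0],
    [0, 0, 0],
    [0, 0, 0],
    [0, 0, 0],
  ],
)

```text
time: 23.9
position: [0.6159, 0.0976, 0.1227]
tool_rot: [1.749, 1.962, -0.551]
ft_force: [-2.6, 2.0, 7.6]
grip_width: 0.362
grip_force: 39.8
```

```bash
python3 - <<'E'
from fit import *
s=get_state();M=R.from_rotvec(s['tool_rot']).as_matrix();print(s['position'].round(4),s['ft_force'],np.degrees(np.arctan2(M[1,0],M[0,0]))-180,np.degrees(np.arcsin(M[2,:2])))
im=get_image('top');g,ga=green(im,(246,199));print(g,onz('top',g,.212))
E
```

```text
[0.6159 0.0976 0.1227] [-2.64030537  2.00254215  7.55667208] -83.49535618219561 [-35.14468548   0.15727451]
[245.4325695  198.67781448] [0.62003542 0.04107348 0.212     ]
```

>>> send_rows(
  xyz=[
    [0, 0, 0],
    [0, 0, 0],
    [0, 0, 0],
    [0, 0, 0],
    [0, 0, 0],
    [0, 0, -2],
    [0, 0, -8],
    [0, 0, -18],
    [0, 0, -30],
    [0, 0, -45],
  ],
  dr=[
    [0, 0, 0],
    [0, 0, 0],
    [0, 0, 0],
    [0, 0, 0],
    [0, 0, 0],
    [0, 0, 0],
    [0, 0, 0],
    [0, 0, 0],
    [0, 0, 0],
    [0, 0, 0],
  ],
  jaw=65,
)

```text
time: 24.78
position: [0.6127, 0.1236, 0.1585]
tool_rot: [1.749, 1.964, -0.551]
ft_force: [0.2, -0.4, 0.7]
grip_width: 0.748
grip_force: 0.0
```

>>> send_rows(
  xyz=[
    [0, 0, -20],
    [0, 0, -40],
    [0, 0, -60],
    [0, 0, -80],
    [-10, 0, -105],
    [-25, 0, -130],
    [-40, 0, -155],
    [-50, 0, -180],
    [-50, 0, -200],
    [-50, 0, -210],
  ],
  dr=[
    [0, 0, 0],
    [0, 0, 0],
    [0, 0, 0],
    [0, 0, 0],
    [0, 0.05, 0],
    [0, 0.13, 0],
    [0, 0.23, 0],
    [0, 0.35, 0],
    [0, 0.47, 0],
    [0, 0.6, 0],
  ],
)

```text
time: 25.62
position: [0.6029, 0.2065, 0.3645]
tool_rot: [2.075, 2.342, 0.003]
ft_force: [-1.1, 0.2, -1.4]
grip_width: 0.747
grip_force: 0.0
```

>>> send_rows(
  xyz=[
    [-10, -4, -4],
    [-30, -12, -10],
    [-50, -20, -16],
    [-70, -28, -22],
    [-90, -36, -28],
    [-112, -45, -34],
    [-134, -54, -36],
    [-156, -63, -36],
    [-178, -73, -36],
    [-193, -79, -36],
  ],
  dr=[
    [0, 0, 0.12],
    [0, 0, 0.24],
    [0, 0, 0.36],
    [0, 0, 0.48],
    [0, 0, 0.6],
    [0, 0, 0.72],
    [0, 0, 0.84],
    [0, 0, 0.96],
    [0, 0, 1.08],
    [0, 0, 1.2],
  ],
)

```text
time: 26.45
position: [0.5462, 0.0008, 0.399]
tool_rot: [3.033, 0.744, 0.001]
ft_force: [0.7, -0.7, -0.6]
grip_width: 0.748
grip_force: 0.0
```

```bash
python3 - <<'E'
from fit import *
s=get_state();print(s['position'].round(3),s['joint_positions'].round(2))
C=np.array([.520,-.239]);M=RA(0,0)
for z in (.2,.12): print(delta([C[0],C[1],z],M))
E
```

```text
[0.546 0.001 0.399] [ 0.61  0.11 -0.74  1.41  0.1   1.64 -1.21]
(array([-133.4,  196.8,  203.1]), array([ 0.019, -0.001,  0.481]))
(array([-133.1,  195.3,  283.1]), array([ 0.019, -0.001,  0.481]))
```

Now to above the cap, with the jaw open.

>>> send_rows(
  xyz=[
    [-14, 20, 16],
    [-28, 40, 36],
    [-42, 60, 58],
    [-56, 82, 82],
    [-70, 104, 106],
    [-84, 126, 132],
    [-98, 148, 158],
    [-112, 168, 180],
    [-126, 186, 196],
    [-133, 196, 204],
  ],
  dr=[
    [0, 0, 0.05],
    [0, 0, 0.1],
    [0, 0, 0.15],
    [0, 0, 0.2],
    [0.01, 0, 0.25],
    [0.01, 0, 0.3],
    [0.01, 0, 0.35],
    [0.01, 0, 0.4],
    [0.01, 0, 0.45],
    [0.01, 0, 0.481],
  ],
  jaw=87,
)

```text
time: 27.28
position: [0.5204, -0.2389, 0.1956]
tool_rot: [3.135, 0.003, -0.002]
ft_force: [-1.1, -0.1, 0.7]
grip_width: 0.999
grip_force: 0.0
```

```bash
cat > cap.py <<'E'
from fit import *
for _ in range(3): s=get_state();w=get_image('wrist')
cv2.imwrite('pics/w11.png',w[...,::-1])
k=proj('wrist',(.520,-.239,.02),s);print(k,s['position'].round(4))
gr=cv2.cvtColor(w,cv2.COLOR_RGB2GRAY);n,lab,st,ce=cv2.connectedComponentsWithStats((gr<42).astype(np.uint8))
for i in range(1,n):
    if st[i,4]>300 and np.hypot(*(ce[i]-k))<60: print(st[i],ce[i],onz('wrist',ce[i],.019,s),proj('wrist',(.52+.031,-.239,.021),s)-k,proj('wrist',(.52,-.239+.031,.021),s)-k)
t=get_image('top');gr=cv2.cvtColor(t,cv2.COLOR_RGB2GRAY)
M=RA(0,0)
for z in (.1,.02): print(delta([.52,-.239,z],M))
E
python3 cap.py
```

```text
[253.45188281 176.35154013] [ 0.5209 -0.2384  0.1964]
[ 231  148   55   54 2114] [258.59602649 175.59460738] [ 0.52062714 -0.24472117  0.019     ] [  0.06620486 -27.5196838 ] [-27.9594766    0.22435272]
(array([-3.6,  3.3, 98.5]), array([ 0.006, -0.003,  0.009]))
(array([ -3.8,   2.8, 178.5]), array([ 0.006, -0.003,  0.009]))
```

>>> send_rows(
  xyz=[
    [-1, 2, 10],
    [-2, 4, 22],
    [-3, 6, 36],
    [-4, 8, 50],
    [-4, 8, 64],
    [-4, 8, 78],
    [-4, 8, 90],
    [-4, 8, 98],
    [-4, 8, 100],
    [-4, 8, 100],
  ],
  dr=[
    [0.006, 0, 0],
    [0.006, 0, 0.005],
    [0.006, 0, 0.009],
    [0.006, 0, 0.009],
    [0.006, 0, 0.009],
    [0.006, 0, 0.009],
    [0.006, 0, 0.009],
    [0.006, 0, 0.009],
    [0.006, 0, 0.009],
    [0.006, 0, 0.009],
  ],
)

```text
time: 28.32
position: [0.5178, -0.2451, 0.0964]
tool_rot: [-3.142, 0.004, -0.001]
ft_force: [0.2, -0.2, -0.5]
grip_width: 1.002
grip_force: 0.0
```

```bash
sed -i 's/(.520,-.239,/(.520,-.2445,/; s/\[.52,-.239,z\]/[.52,-.2445,z]/' cap.py; python3 cap.py; python3 -c "
from h import *;s=get_state();print(s['position'],R.from_rotvec(s['tool_rot']).as_matrix().round(3))"
```

```text
[252.23451316 204.15907774] [ 0.5186 -0.2456  0.0976]
[ 215  163   76   77 4286] [253.2519832  202.73285114] [ 0.52084343 -0.24530303  0.019     ] [ -7.47858051 -38.27199573] [-46.05356427   0.44049788]
(array([ 1.3, -1.3, -2.1]), array([ 0.001, -0.003, -0.003]))
(array([ 1.1, -1.4, 77.9]), array([ 0.001, -0.003, -0.003]))
[ 0.51870797 -0.24574909  0.09792075] [[ 1.    -0.003  0.003]
 [-0.003 -1.    -0.001]
 [ 0.003  0.001 -1.   ]]
```

>>> send_rows(
  xyz=[
    [1, 0, 10],
    [2, 0, 22],
    [2, 0, 34],
    [2, 0, 46],
    [2, 0, 56],
    [2, 0, 64],
    [2, 0, 71],
    [2, 0, 75],
    [2, 0, 77],
    [2, 0, 77],
  ],
  dr=[
    [0, 0, 0],
    [0, -0.003, 0],
    [0, -0.003, 0],
    [0, -0.003, 0],
    [0, -0.003, 0],
    [0, -0.003, 0],
    [0, -0.003, 0],
    [0, -0.003, 0],
    [0, -0.003, 0],
    [0, -0.003, 0],
  ],
)

```text
time: 29.35
position: [0.52, -0.2455, 0.0196]
tool_rot: [3.141, -0.005, -0.003]
ft_force: [-0.0, -0.4, -0.5]
grip_width: 1.001
grip_force: 0.0
```

>>> send_rows(
  xyz=[
    [0, 0, 0],
    [0, 0, 0],
    [0, 0, 0],
    [0, 0, 0],
    [0, 0, 0],
    [0, 0, 0],
    [0, 0, 0],
    [0, 0, 0],
    [0, 0, 0],
    [0, 0, 0],
  ],
  dr=[
    [0, 0, 0],
    [0, 0, 0],
    [0, 0, 0],
    [0, 0, 0],
    [0, 0, 0],
    [0, 0, 0],
    [0, 0, 0],
    [0, 0, 0],
    [0, 0, 0],
    [0, 0, 0],
  ],
  jaw=45,
  grip_force=20,
)

```text
time: 30.18
position: [0.5203, -0.2457, 0.0203]
tool_rot: [3.141, -0.005, -0.002]
ft_force: [-0.5, 0.5, 3.6]
grip_width: 0.707
grip_force: 20.0
```

>>> send_rows(
  xyz=[
    [0, 0, -5],
    [0, 0, -20],
    [0, 0, -45],
    [0, 0, -75],
    [0, 0, -108],
    [0, 0, -142],
    [0, 0, -175],
    [0, 0, -205],
    [0, 0, -230],
    [0, 0, -245],
  ],
  dr=[
    [0, 0, 0],
    [0, 0, 0],
    [0, 0, 0],
    [0, 0, 0],
    [0, 0, 0],
    [0, 0, 0],
    [0, 0, 0],
    [0, 0, 0],
    [0, 0, 0],
    [0, 0, 0],
  ],
)

```text
time: 31.02
position: [0.5215, -0.2456, 0.2685]
tool_rot: [3.139, -0.005, 0.003]
ft_force: [0.2, -0.1, -0.9]
grip_width: 0.71
grip_force: 20.0
```

```bash
python3 - <<'E'
from fit import *
s=get_state();print(s['position'],s['grip_width']*87,s['ft_force'])
print(delta([.6212,.0412,.262],RA(0,0)))
E
```

```text
[ 0.52147638 -0.24562533  0.26854943] 61.74937086454326 [ 0.224116   -0.0797888  -0.90713432]
(array([  98.8, -287.1,    5.9]), array([ 0.003, -0.002, -0.003]))
```

>>> send_rows(
  xyz=[
    [5, -14, 0],
    [15, -43, 0],
    [26, -75, 0],
    [37, -107, 0],
    [48, -140, 0],
    [60, -174, 0],
    [72, -208, 0],
    [83, -242, 0],
    [93, -270, 0],
    [99, -287, 0],
  ],
  dr=[
    [0, 0, 0],
    [0, 0, 0],
    [0, 0, 0],
    [0, 0, 0],
    [0, 0, 0],
    [0, 0, 0],
    [0, 0, 0],
    [0.002, -0.002, 0],
    [0.002, -0.002, 0],
    [0.002, -0.002, 0],
  ],
)

```text
time: 31.85
position: [0.6205, 0.0461, 0.2645]
tool_rot: [-3.138, -0.002, 0.006]
ft_force: [-0.3, -0.2, 0.0]
grip_width: 0.71
grip_force: 20.0
```

>>> send_rows(
  xyz=[
    [0, 0, 0],
    [0, 0, 0],
    [0, 0, 3],
    [0, 0, 6],
    [0, 0, 9],
    [0, 0, 12],
    [0, 0, 15],
    [0, 0, 17],
    [0, 0, 17],
    [0, 0, 17],
  ],
  dr=[
    [0, 0, 0],
    [0, 0, 0],
    [0, 0, 0],
    [0, 0, 0],
    [0, 0, 0],
    [0, 0, 0],
    [0, 0, 0],
    [0, 0, 0],
    [0, 0, 0],
    [0, 0, 0],
  ],
)

```text
time: 32.68
position: [0.6204, 0.0412, 0.2475]
tool_rot: [-3.14, 0.005, 0.006]
ft_force: [0.8, -0.0, -0.5]
grip_width: 0.71
grip_force: 20.0
```

```bash
python3 - <<'E'
from fit import *
s=get_state();p=s['position'];print(p,s['ft_force'],R.from_rotvec(s['tool_rot']).as_matrix()[:,2].round(4))
sc=get_image('scene');t=get_image('top');cv2.imwrite('pics/s12.png',sc[...,::-1]);cv2.imwrite('pics/t12.png',t[...,::-1])
g=cv2.cvtColor(sc,cv2.COLOR_RGB2GRAY)
print('pred cap mouth',proj('scene',(p[0],p[1],p[2]-.0203)),'pred tube',proj('scene',(.62,.0411,.205)),proj('scene',(.62,.0411,.18)))
for r in range(152,194,3): print(r,g[r,255:300].tolist())
E
```

```text
[0.62036097 0.04115306 0.24749841] [ 0.80952986 -0.03399182 -0.4640894 ] [-0.004   0.0014 -1.    ]
pred cap mouth [276.20352424 165.3161274 ] pred tube [275.95846051 172.40112939] [275.70049696 180.190858  ]
152 [157, 158, 157, 100, 35, 16, 13, 14, 20, 29, 134, 156, 121, 91, 52, 26, 20, 13, 11, 12, 11, 16, 15, 12, 16, 17, 17, 12, 24, 38, 76, 106, 150, 158, 158, 105, 43, 22, 19, 11, 15, 34, 145, 159, 161]
155 [159, 159, 158, 162, 95, 32, 16, 20, 18, 17, 38, 23, 14, 16, 17, 11, 11, 18, 14, 13, 12, 15, 13, 10, 16, 13, 15, 13, 14, 8, 13, 13, 15, 35, 102, 83, 37, 17, 14, 13, 33, 143, 162, 163, 160]
158 [155, 154, 161, 160, 158, 73, 14, 20, 22, 16, 14, 18, 16, 11, 14, 16, 13, 14, 19, 14, 18, 20, 11, 13, 12, 11, 11, 21, 8, 10, 13, 11, 16, 9, 13, 16, 20, 17, 9, 41, 150, 163, 162, 163, 162]
161 [157, 160, 158, 161, 161, 71, 10, 18, 27, 12, 12, 15, 19, 10, 17, 8, 14, 14, 6, 11, 20, 15, 16, 20, 17, 18, 9, 11, 14, 14, 13, 9, 14, 18, 3, 17, 13, 8, 17, 145, 162, 164, 161, 161, 159]
164 [159, 162, 158, 159, 156, 84, 23, 18, 21, 36, 17, 19, 7, 10, 18, 19, 20, 23, 27, 29, 27, 30, 26, 28, 12, 17, 14, 
[... 1372 characters left out ...]
, 168, 168, 171]
185 [171, 173, 169, 169, 170, 168, 171, 167, 170, 137, 125, 123, 124, 128, 132, 130, 139, 145, 153, 159, 167, 174, 177, 183, 190, 195, 199, 200, 203, 207, 209, 148, 161, 171, 169, 171, 170, 168, 169, 170, 168, 168, 169, 168, 168]
188 [170, 166, 171, 166, 169, 170, 170, 173, 170, 171, 132, 125, 125, 126, 130, 133, 140, 144, 155, 164, 171, 172, 180, 187, 188, 195, 199, 205, 205, 204, 205, 198, 174, 169, 170, 168, 169, 170, 168, 123, 99, 104, 98, 130, 160]
191 [173, 173, 172, 172, 170, 168, 169, 168, 170, 169, 131, 114, 124, 127, 128, 130, 137, 149, 155, 163, 171, 178, 186, 191, 192, 199, 201, 204, 206, 207, 195, 172, 171, 168, 169, 171, 168, 171, 170, 91, 80, 92, 93, 111, 158]
```

```bash
python3 - <<'E'
from fit import *
t=cv2.imread('pics/t12.png');g=cv2.cvtColor(t,cv2.COLOR_BGR2GRAY);s=get_state();p=s['position']
z=p[2]-.0203
print('pred cap top ctr',proj('top',(p[0],p[1],z+.021)),'R px',proj('top',(p[0]+.031,p[1],z+.021))-proj('top',(p[0]-.031,p[1],z+.021)))
print('lens ref',proj('top',(.62,.0411,z+.021)),proj('top',(.62,.0411,z)))
for c in range(236,256,3): print(c,[int(v) for v in g[172:222,c]])
E
```

```text
pred cap top ctr [245.02573929 195.35475909] R px [  2.4356132  -25.11930675]
lens ref [245.08446334 195.57639795] [245.28132635 197.39981948]
236 [104, 102, 103, 103, 101, 104, 101, 102, 100, 103, 102, 101, 101, 100, 101, 100, 100, 99, 101, 101, 100, 99, 99, 99, 98, 98, 101, 100, 99, 97, 98, 98, 97, 97, 96, 98, 94, 94, 96, 92, 94, 94, 93, 94, 96, 94, 94, 95, 93, 93]
239 [104, 104, 104, 102, 103, 103, 101, 104, 103, 103, 102, 102, 104, 102, 103, 101, 102, 102, 100, 101, 100, 102, 101, 103, 101, 103, 100, 102, 101, 103, 100, 101, 102, 100, 100, 101, 99, 100, 100, 100, 99, 99, 100, 101, 103, 100, 99, 98, 97, 98]
242 [102, 101, 100, 102, 103, 102, 103, 102, 103, 103, 106, 104, 104, 103, 102, 103, 103, 105, 103, 102, 102, 104, 104, 103, 103, 102, 105, 103, 104, 103, 101, 100, 106, 102, 103, 102, 104, 103, 102, 103, 103, 101, 102, 102, 102, 102, 102, 101, 101, 98]
245 [98, 98, 97, 98, 98, 98, 98, 99, 99, 100, 100, 101, 100, 101, 103, 100, 101, 102, 102, 101, 103, 101, 103, 103, 102, 105, 103, 105, 104, 104, 103, 103, 106, 106, 105, 106, 102, 104, 104, 106, 104, 104, 104, 105, 102, 103, 104, 104, 104, 104]
248 [95, 92, 94, 94, 94, 95, 94, 96, 96, 94, 95, 96, 95, 97, 98, 98, 96, 97, 99, 99, 98, 98, 103, 100, 100, 101, 98, 102, 100, 101, 102, 102, 102, 102, 103, 101, 104, 102, 102, 104, 105, 104, 103, 102, 104, 103, 104, 105, 103, 104]
251 [92, 88, 87, 90, 90, 90, 90, 91, 91, 89, 89, 93, 91, 92, 93, 94, 92, 95, 93, 96, 95, 95, 95, 95, 94, 95, 96, 97, 97, 96, 96, 97, 97, 97, 99, 98, 99, 99, 100, 99, 101, 102, 101, 101, 100, 101, 100, 103, 103, 103]
254 [87, 87, 84, 87, 89, 88, 90, 87, 87, 88, 90, 87, 89, 88, 87, 90, 89, 91, 91, 88, 91, 90, 88, 93, 91, 90, 92, 92, 92, 92, 92, 93, 93, 92, 94, 95, 95, 95, 96, 95, 96, 95, 94, 97, 97, 96, 97, 96, 97, 97]
```

>>> send_rows(
  xyz=[
    [0, 0.7, 2],
    [0, 0.7, 4],
    [0, 0.7, 6],
    [0, 0.7, 8],
    [0, 0.7, 10],
    [0, 0.7, 12],
    [0, 0.7, 14],
    [0, 0.7, 16],
    [0, 0.7, 17.5],
    [0, 0.7, 18],
  ],
  dr=[
    [0, 0, 0],
    [0, -0.002, 0],
    [0, -0.004, 0],
    [0, -0.004, 0],
    [0, -0.004, 0],
    [0, -0.004, 0],
    [0, -0.004, 0],
    [0, -0.004, 0],
    [0, -0.004, 0],
    [0, -0.004, 0],
  ],
)

```text
time: 33.62
position: [0.6202, 0.0406, 0.2293]
tool_rot: [-3.14, 0.005, 0.013]
ft_force: [0.4, -0.1, -0.2]
grip_width: 0.71
grip_force: 20.0
```

```bash
python3 - <<'E'
from fit import *
s=get_state();p=s['position'];print(p.round(4),s['ft_force'],s['torque'],R.from_rotvec(s['tool_rot']).as_matrix()[:,2].round(4))
E
```

```text
[0.6202 0.0406 0.2293] [ 0.44878807 -0.13360151 -0.23595677] [ 0.01200742 -0.01045098 -0.06449272] [-0.0082  0.0014 -1.    ]
```

>>> send_rows(
  xyz=[
    [0, 0, 1],
    [0, 0, 2],
    [0, 0, 3],
    [0, 0, 4],
    [0, 0, 5],
    [0, 0, 6],
    [0, 0, 7],
    [0, 0, 8],
    [0, 0, 9],
    [0, 0, 9.5],
  ],
  dr=[
    [0, 0.002, 0],
    [0, 0.004, 0],
    [0, 0.006, 0],
    [0, 0.008, 0],
    [0, 0.008, 0],
    [0, 0.008, 0],
    [0, 0.008, 0],
    [0, 0.008, 0],
    [0, 0.008, 0],
    [0, 0.008, 0],
  ],
)

```text
time: 34.45
position: [0.6203, 0.0406, 0.2199]
tool_rot: [-3.14, 0.005, -0.0]
ft_force: [0.1, 0.6, -0.6]
grip_width: 0.709
grip_force: 20.0
```

>>> send_rows(
  xyz=[
    [0, 0, 0.4],
    [0, 0, 0.8],
    [0, 0, 1.2],
    [0, 0, 1.6],
    [0, 0, 2],
    [0, 0, 2.3],
    [0, 0, 2.5],
    [0, 0, 2.5],
    [0, 0, 2.5],
    [0, 0, 2.5],
  ],
  dr=[
    [0, 0, 0],
    [0, 0, 0],
    [0, 0, 0],
    [0, 0, 0],
    [0, 0, 0],
    [0, 0, 0],
    [0, 0, 0],
    [0, 0, 0],
    [0, 0, 0],
    [0, 0, 0],
  ],
)

```text
time: 35.28
position: [0.6203, 0.0406, 0.2177]
tool_rot: [-3.14, 0.005, -0.0]
ft_force: [0.4, 0.1, -1.2]
grip_width: 0.71
grip_force: 20.0
```

```bash
python3 - <<'E'
from fit import *
s=get_state();p=s['position'];print(p.round(4),s['ft_force'],s['torque'],R.from_rotvec(s['tool_rot']).as_matrix()[:,2].round(4))
E
```

```text
[0.6203 0.0406 0.2177] [ 0.37096334  0.13864525 -1.18527052] [ 0.09912997 -0.00731112 -0.0029753 ] [ 3.0e-04  1.4e-03 -1.0e+00]
```

>>> send_rows(
  xyz=[
    [0, 0, 0.2],
    [0, 0, 0.4],
    [0, 0, 0.6],
    [0, 0, 0.8],
    [0, 0, 1],
    [0, 0, 1.2],
    [0, 0, 1.4],
    [0, 0, 1.5],
    [0, 0, 1.5],
    [0, 0, 1.5],
  ],
  dr=[
    [0, 0, 0],
    [0, 0, 0],
    [0, 0, 0],
    [0, 0, 0],
    [0, 0, 0],
    [0, 0, 0],
    [0, 0, 0],
    [0, 0, 0],
    [0, 0, 0],
    [0, 0, 0],
  ],
)

```text
time: 36.12
position: [0.6204, 0.0406, 0.2173]
tool_rot: [-3.141, 0.005, -0.002]
ft_force: [-2.3, -0.8, 7.2]
grip_width: 0.711
grip_force: 20.0
```

>>> send_rows(
  xyz=[
    [0, 0, 0],
    [0, 0, 0],
    [0, 0, 0],
    [0, 0, 0],
    [0, 0, 0],
    [0, 0, 0],
    [0, 0, -3],
    [0, 0, -10],
    [0, 0, -20],
    [0, 0, -35],
  ],
  dr=[
    [0, 0, 0],
    [0, 0, 0],
    [0, 0, 0],
    [0, 0, 0],
    [0, 0, 0],
    [0, 0, 0],
    [0, 0, 0],
    [0, 0, 0],
    [0, 0, 0],
    [0, 0, 0],
  ],
  jaw=85,
)

```text
time: 36.95
position: [0.6199, 0.0404, 0.2514]
tool_rot: [-3.14, 0.005, 0.002]
ft_force: [0.1, -0.9, -0.3]
grip_width: 0.975
grip_force: 0.0
```

>>> send_rows(
  xyz=[
    [-2, 0, -15],
    [-5, 0, -35],
    [-10, 0, -60],
    [-18, 0, -85],
    [-28, 0, -110],
    [-40, 0, -130],
    [-54, 0, -145],
    [-66, 0, -152],
    [-74, 0, -155],
    [-79, 0, -155],
  ],
  dr=[
    [0, 0, 0],
    [0, 0, 0],
    [0, 0, 0],
    [0, 0, 0],
    [0, 0, 0],
    [0, 0, 0],
    [0, 0, 0],
    [0, 0, 0],
    [0, 0, 0],
    [0, 0, 0],
  ],
)

```text
time: 37.78
position: [0.5408, 0.041, 0.408]
tool_rot: [-3.141, 0.005, -0.005]
ft_force: [-0.1, -0.2, -0.5]
grip_width: 0.976
grip_force: 0.0
```

```bash
python3 - <<'E'
from fit import *
for _ in range(5): s=get_state();w=get_image('wrist')
cv2.imwrite('pics/w20.png',w[...,::-1]);sc=get_image('scene');cv2.imwrite('pics/s20.png',sc[...,::-1]);print(s['time'],s['position'])
g=cv2.cvtColor(w,cv2.COLOR_RGB2GRAY);n,lab,st,ce=cv2.connectedComponentsWithStats((g<42).astype(np.uint8))
c=proj('wrist',(.62,.041,.218),s);print(c)
for i in range(1,n):
    if st[i,4]>20 and np.hypot(*(ce[i]-c))<60:
        print(st[i],ce[i].round(1),[onz('wrist',ce[i],z,s)[:2].round(4) for z in(.218,.143,.097,.08)])
gs=cv2.cvtColor(sc,cv2.COLOR_RGB2GRAY);print('scene pred rim/top',[proj('scene',(.62,.041,z)).round(1) for z in(.197,.218)],proj('scene',(.651,.041,.197)),proj('scene',(.589,.041,.218)))
for c in (268,272,276,280,284): print(c,gs[155:190,c].tolist())
E
```

```text
37.9833 [0.54128937 0.04028745 0.40543225]
[253.20827169 103.83504745]
[247  67  10   7  47] [251.8  70.4] [array([0.6574, 0.0424]), array([0.6658, 0.0431]), array([0.671 , 0.0436]), array([0.6729, 0.0438])]
[238  83  44  50 892] [263.3 113.1] [array([0.6097, 0.0299]), array([0.6073, 0.0278]), array([0.6058, 0.0265]), array([0.6052, 0.0261])]
[219  98  10  19  58] [221.8 106.9] [array([0.6171, 0.0757]), array([0.6163, 0.0839]), array([0.6158, 0.089 ]), array([0.6156, 0.0909])]
scene pred rim/top [array([275.8, 174.9]), array([276.1, 168.2])] [274.58190476 182.95158259] [277.25752166 160.66282349]
268 [147, 150, 149, 155, 152, 152, 151, 89, 31, 27, 26, 23, 28, 27, 27, 26, 28, 29, 21, 18, 19, 13, 12, 13, 34, 106, 129, 122, 124, 122, 121, 121, 124, 121, 121]
272 [152, 151, 149, 151, 156, 115, 50, 23, 27, 26, 22, 26, 26, 27, 29, 28, 27, 24, 25, 23, 19, 17, 19, 8, 11, 16, 82, 123, 135, 129, 131, 139, 139, 137, 140]
276 [154, 155, 151, 154, 152, 84, 26, 22, 26, 26, 27, 25, 25, 29, 21, 25, 27, 31, 28, 22, 23, 17, 17, 16, 16, 20, 22, 115, 140, 158, 169, 166, 169, 168, 169]
280 [155, 155, 152, 152, 154, 97, 36, 28, 21, 21, 25, 23, 23, 25, 26, 22, 25, 29, 27, 26, 20, 17, 16, 21, 22, 20, 57, 116, 217, 204, 188, 186, 189, 186, 188]
284 [151, 153, 151, 151, 150, 154, 128, 61, 29, 27, 30, 29, 25, 24, 26, 25, 26, 25, 27, 22, 16, 17, 21, 17, 22, 56, 116, 178, 197, 202, 199, 199, 200, 198, 199]
```

```bash
python3 -c "
from bench import *
print(close_job())"
```

```text
the job is handed in; nothing more can be done
None
```

The job is handed in: the collar is down on the shoulder with its foot opposite the distance window to within about 2°, and the rear cap sits level and fully down. The lens stayed upright where it stood, and nothing else was touched. The robot clock read about 38 s of the 66 s limit.

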